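Set the okey table for the next round

TASK

Set the table for the next round of okey: lay the plain green-backed tile squarely on top of the pile of tiles and then the red-dotted tile, face up, squarely on top of that; stand the bright brass die beside the silver die, directly to its left as seen from the robot and about a finger's width from it. Set the sugar pot midway between the saucer and the ashtray, and stand the tea glass upright in the middle of the saucer. Keep the pot and the glass upright throughout, and leave the yellow-dotted tile, the silver die, the saucer and the ashtray where they are.

Things in the scene. Friction and masses are not known exactly. Their poses are not given: they have to be found in the camera images.
- plain_tile: loose ivory okey tile lying face down, its plain dark-green back upward; 27 (own x) x 38 (own y) x 10 mm thick, lying flat, origin at the centre of its underside, z up
- red_tile: loose ivory okey tile lying face up with red dots (the indicator tile); 27 (own x) x 38 (own y) x 10 mm thick, lying flat, origin at the centre of its underside, z up
- yellow_tile: loose ivory okey tile lying face up with yellow dots; not needed, stays where it is; 27 (own x) x 38 (own y) x 10 mm thick, lying flat, origin at the centre of its underside, z up
- stack: pile of four face-down tiles with green backs, 27 (own x) x 38 (own y) mm like a single tile, fixed in the middle of a rosewood base plate with a mother-of-pearl border (60 x 70 x 4 mm); the top of the pile is 44 mm above the table; origin at the centre of the base's underside, on the table, under the centre of the pile, z up. It does not move. A tile laid squarely on it has its own y along the pile's y (either way round)
- brass_die: loose bright brass die with black pips, a 20 mm cube, origin at the centre of its underside
- silver_die: loose silver-coloured (nickel-plated brass) die with black pips, a 20 mm cube, origin at the centre of its underside; its sides lie along the world axes at the start (own x away from the robot, own y to the robot's left); stays where it is
- sugar_pot: round copper sugar pot with a fixed brass lid and knob: body 54 mm in diameter and 38 mm high, lid up to 49 mm, knob 14 mm in diameter with its top 62 mm above the table; origin at the centre of its underside; light (about 0.2 kg)
- saucer: round white saucer with a thin red ring, 100 mm across at the rim, rim 12 mm high, flat inner floor about 72 mm across lying 5 mm above the table; loose, stays where it is; origin at the centre of its underside. Its centre and that of the ashtray are about 210 mm apart; nothing stands between them at the start
- ashtray: round turquoise ceramic ashtray, 90 mm across, 28 mm high, 0.45 kg, loose, stays where it is; origin at the centre of its underside. At the start its own y axis lies along the line through its centre and that of the saucer
- tea_glass: empty waisted clear tea glass with gilt rim and gilt foot, standing upright: 75 mm high, foot 40 mm in diameter, belly 47 mm at 16 mm height, waist 39 mm at 45 mm height, rim 48 mm; origin at the centre of its underside; about 0.11 kg
There are look-alikes about, which are no part of the job. What is shaped like the silver_die but blue, orange or purple is not meant.

How it is judged:
By the outcome, as a careful person would: the job done as asked, in the order asked, and still so for the second after the job is handed in, with the robot touching nothing.
It also fails if it takes over 128 s, if anything falls off the work surface, if the arm or the gripper's body presses on something with over 40 N, if the wrist force passes 120 N, or if a joint passes its speed limit or range.

ROBOT

A 7-joint arm with a two-finger parallel gripper is mounted at the origin on the work surface. World frame = base frame: x ahead of the robot, y to its left, z up, the work surface at z = 0. Lengths are in m, angles in rad, forces in N, time in s.
With the tool pointing down it reaches from about 0.4 to 0.85 m from the base axis. Payload 6.9 kg.
Tool frame: the origin (TCP) lies on the centre line of the jaws, within the pads' length; the fingertips stand 14 mm ahead of it and the grasp point (between the pads) lies 5 mm behind it; z points along the fingers, y is the line along which they close (so a half turn about z gives the same grasp; the last joint's range is limited). The gripper opens to 85 mm and grips with 20 to 120 N. Pads are 22 mm wide; open, the fingers measure 114 mm over their backs; the gripper's body (76 mm by 85 mm) begins 54 mm behind the grasp point. The pads swing forward as they close: fully open they stand 13 mm farther back than shut.
Start: joints at [1.379, 0.507, -0.238, 1.5, 0.126, 1.149, -0.155], TCP at [0.183, -0.598, 0.206] pointing down, gripper open.
Joint ranges: [-3.08, 3.08], [-0.24, 2.05], [-1.43, 1.35], [0, 2.5], [-1.52, 4.66], [0.17, 1.96], [-2.89, 2.89]. Speed limits (rad/s): [2.39, 2.39, 3.14, 3.14, 3.14, 3.14, 3.14].

INTERFACE

Orientations are given as a rotation vector (axis times angle).
In Python, from rig import observe, read_camera, sign_off gives the robot as it stands.
- The arm moves only by the tool move_arm, never from a script. Its argument "targets" is one flat list of numbers, 7 for each row, row after row: the finger opening in mm, from 0 to 85.4, then the shift along the tool's x, y, z in units of 50 mm (1.0 is 50 mm), then the turn, a rotation vector about the tool's x, y, z in units of 8 degrees (1.0 is 8 degrees). A call has exactly 5 rows; each row shifts and turns the commanded pose from where the row before left it, along the tool's axes as they then stand; what a row does not reach is not made up. A row lasts 1/10 s, in which the tool goes at most 50 mm and 8.59 degrees, less where a joint would pass 70% of its speed; a pose out of reach is approached as far as the arm can. A call is refused whole if a number of a shift passes 1 or a number of a turn 1, either way. A call with a gripper value outside its range is refused whole. The fingers move at their own pace and stop on an object; "grip_force" is the grip in N (left out, the last holds). Time passes only in rows, so rows that do not move let the fingers close, or fill a call up. It gives the time, the measured TCP pose, the force, the opening and the grip force at its end, in the units of the state.
- observe(): the state, without advancing time (a new reading comes with each control period).
- read_camera(name): name is "side" or "top"; returns a dict with "color" (480x640x3 uint8, red, green, blue), "range_z" (480x640 float32, m along the optical axis (not along the pixel's ray), 0 where there is no reading), "camera_matrix" (3x3 intrinsics, pixels), "eye" and "rotation" of the camera in the world. Camera axes: x right, y up, looking along -z (the intrinsics and any distortion apply to the point x, -y, -z); pixel columns grow to the right and rows downward; lengths in m; the calibration is good to about 2 mm. A picture is of the moment at which its call begins.
- sign_off(): hands the job in; it is judged then, once.
The state is a dict: "time": time; "joint_pos": joint angles; "joint_velocities": joint speeds; "effort": joint torques, N m; "tool_pos": TCP position; "eef_rot": TCP orientation; "ft_force": force on the tool from outside, world axes, zero at the start; "torque": the same for the moment, N m; "gripper_width": opening from 0.0 (shut) to 1.0 (fully open); "grip_force": force on a finger pad.
Only numpy, scipy, OpenCV 4.12 (cv2) and the standard library are available. Lean on these libraries where they do the work, as an engineer would, in place of code of your own. Each camera call takes 0.05 s, during which the arm holds its last target. There are 200 camera calls.

## Working session

There is one attempt and no reset: what is moved stays moved. The work goes in short steps, Python scripts to look and compute and a tool call to move; the robot and the scene stay as the last step left them, time stands still between calls to the robot, and variables do not carry over. Pictures are saved under pics/ and viewed, at most 17 in all, crops included, and the job is handed in when it is done.

Besides the shell and the picture viewer there is one more tool, called after "Call:" as a command line: name --argument value ..., lists and objects as JSON in quotes. move_arm: Moves the arm, as the interface text tells. Its arguments: {"type":"object","properties":{"targets":{"type":"array"},"grip_force":{"type":"number"}},"required":["targets"]}

```bash
ls; mkdir -p pics
cat > h.py <<'E'
import numpy as np, cv2
from rig import observe, read_camera, sign_off
def snap(n,f=None):
    c=read_camera(n)
    if f: cv2.imwrite('pics/'+f,c['color'][:,:,::-1])
    return c
def ray(c,u,v):
    K=c['camera_matrix'];x=(u-K[0,2])/K[0,0];y=(v-K[1,2])/K[1,1]
    return np.array(c['eye']),np.array(c['rotation'])@np.array([x,-y,-1.])
def onplane(c,u,v,z):
    e,d=ray(c,u,v);return e+d*(z-e[2])/d[2]
def cloud(c):
    v,u=np.mgrid[:480,:640];K=c['camera_matrix'];z=c['range_z']
    p=np.stack([(u-K[0,2])/K[0,0]*z,-(v-K[1,2])/K[1,1]*z,-z],-1)
    w=p@np.array(c['rotation']).T+np.array(c['eye']);w[z==0]=np.nan
    return w
E
python3 - <<'E'
from h import *
for n in('side','top'):
    c=snap(n,n+'0.png');print(n,c['camera_matrix'],c['eye'],c['rotation'],[k for k in c])
print(observe())
E
```

```text
pics
side [[573.54642838   0.         317.66523324]
 [  0.         573.54642838 240.88523188]
 [  0.           0.           1.        ]] [ 0.396614   -0.81091955  0.92497803] [ 0.74253744 -0.09049179 -0.17778459] ['color', 'range_z', 'camera_matrix', 'eye', 'rotation']
top [[434.26291974   0.         310.48900109]
 [  0.         434.26291974 239.60530277]
 [  0.           0.           1.        ]] [ 0.38956552 -0.04086023  0.80174631] [ 0.18499531 -0.15266919 -1.43278463] ['color', 'range_z', 'camera_matrix', 'eye', 'rotation']
{'time': 0.1, 'joint_pos': array([ 1.37949436,  0.50826824, -0.23755245,  1.5010412 ,  0.12573837,
        1.14891427, -0.15480304]), 'joint_velocities': array([ 0.00030456, -0.00137222, -0.00120803, -0.00173553, -0.00069427,
       -0.00100951, -0.00129229]), 'effort': array([-5.35437895e-03, -6.21844339e+01, -2.19446540e+00, -2.50207257e+01,
        1.27036945e-02,  7.82300398e-03, -2.49882640e-05]), 'tool_pos': array([ 0.18257054, -0.5972175 ,  0.20520551]), 'eef_rot': array([-3.10546059e+00, -4.64335925e-01,  4.65259333e-04]), 'ft_force': array([-0.94646034, -0.20129853, -0.3230324 ]), 'torque': array([-0.01074442,  0.00979864,  0.02128367]), 'grip_force': 0.0, 'gripper_width': 0.9964343752485554}
```

```bash
sed -i "s/^def ray/def R(c): return cv2.Rodrigues(np.array(c['rotation']))[0]\ndef ray/; s/np.array(c\['rotation'\])@/R(c)@/; s/np.array(c\['rotation'\]).T/R(c).T/" h.py; cat h.py | head -20
```

```text
import numpy as np, cv2
from rig import observe, read_camera, sign_off
def snap(n,f=None):
    c=read_camera(n)
    if f: cv2.imwrite('pics/'+f,c['color'][:,:,::-1])
    return c
def R(c): return cv2.Rodrigues(np.array(c['rotation']))[0]
def ray(c,u,v):
    K=c['camera_matrix'];x=(u-K[0,2])/K[0,0];y=(v-K[1,2])/K[1,1]
    return np.array(c['eye']),R(c)@np.array([x,-y,-1.])
def onplane(c,u,v,z):
    e,d=ray(c,u,v);return e+d*(z-e[2])/d[2]
def cloud(c):
    v,u=np.mgrid[:480,:640];K=c['camera_matrix'];z=c['range_z']
    p=np.stack([(u-K[0,2])/K[0,0]*z,-(v-K[1,2])/K[1,1]*z,-z],-1)
    w=p@R(c).T+np.array(c['eye']);w[z==0]=np.nan
    return w
```

View pics/top0.png

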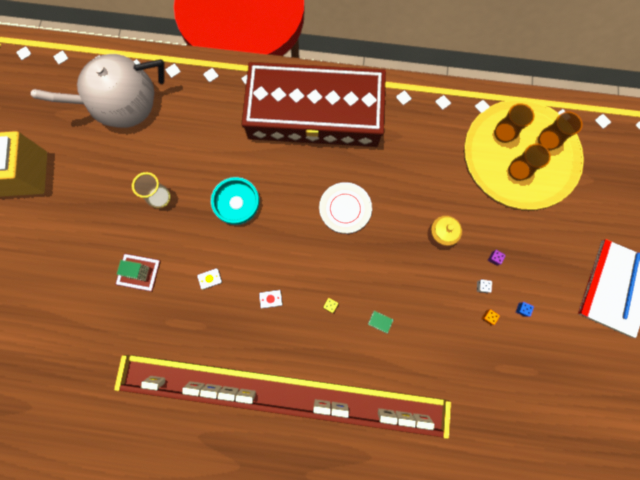

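View pics/side0.png

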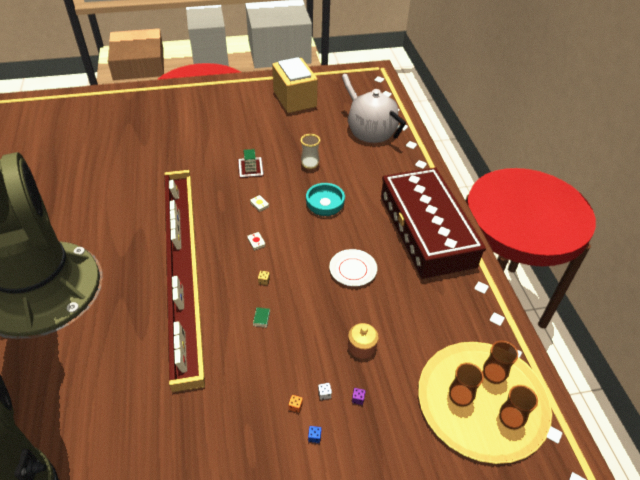

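```bash
cat > m.py <<'E'
from h import *
px={'plain':(381,322,.01),'red':(270,299,.01),'yellow':(209,279,.01),'stack':(130,270,.044),'brass':(331,305,.02),'silver':(486,286,.02),'pot':(446,228,.05),'saucer':(345,208,.012),'ashtray':(235,201,.028),'glass':(146,184,.075)}
if __name__=='__main__':
    T=snap('top');S=snap('side')
    for n,(u,v,h) in px.items():
        p=onplane(T,u,v,h);print(n,p.round(3),end=' ')
        for c in(T,S):
            w=cloud(c);r=dict(pot=.04,saucer=.06,ashtray=.055,glass=.035).get(n,.03)
            near=np.hypot(w[...,0]-p[0],w[...,1]-p[1])<r
            z=w[...,2][near]
            lo=h-.004 if n not in('saucer','pot','glass') else .006
            m=near&(w[...,2]>max(lo,.005))
            q=w[m]
            if len(q)<5: print('none',len(z),end=' ');continue
            (cx,cy),(a,b),t=cv2.minAreaRect(q[:,:2].astype(np.float32))
            print(f'| n{len(q)} z99 {np.percentile(z,99):.4f} zmed {np.median(q[:,2]):.4f} c {cx:.4f} {cy:.4f} size {a*1e3:.0f}x{b*1e3:.0f} {t:.1f}',end=' ')
        print()
    w=cloud(T);print('table z',[w[v,u].round(4) for u,v in((300,250),(420,280),(200,320))])
    w=cloud(S);print('table z',[w[v,u].round(4) for u,v in((220,270),(290,340))])
E
python3 m.py
```

```text
plain [ 0.431 -0.158  0.01 ] | n325 z99 0.0125 zmed 0.0101 c 0.4317 -0.1563 size 38x27 72.6 | n246 z99 0.0143 zmed 0.0109 c 0.4309 -0.1577 size 41x28 73.0 
red [0.445 0.046 0.01 ] | n316 z99 0.0124 zmed 0.0099 c 0.4461 0.0457 size 27x38 15.2 | n177 z99 0.0142 zmed 0.0105 c 0.4452 0.0436 size 32x43 4.1 
yellow [0.466 0.162 0.01 ] | n308 z99 0.0125 zmed 0.0098 c 0.4677 0.1626 size 27x38 28.0 | n152 z99 0.0143 zmed 0.0105 c 0.4661 0.1619 size 30x44 24.3 
stack [0.46  0.295 0.044] | n335 z99 0.0465 zmed 0.0436 c 0.4628 0.2982 size 39x27 87.5 | n125 z99 0.0480 zmed 0.0447 c 0.4627 0.2981 size 42x26 83.7 
brass [ 0.448 -0.065  0.02 ] | n126 z99 0.0217 zmed 0.0197 c 0.4485 -0.0635 size 20x20 66.5 | n85 z99 0.0228 zmed 0.0203 c 0.4472 -0.0656 size 21x20 78.3 
silver [ 0.518 -0.337  0.02 ] | n128 z99 0.0219 zmed 0.0200 c 0.5195 -0.3357 size 21x19 85.9 | n128 z99 0.0234 zmed 0.0207 c 0.5191 -0.3364 size 20x21 2.1 
pot [ 0.608 -0.25   0.05 ] | n845 z99 0.0623 zmed 0.0454 c 0.6072 -0.2540 size 53x53 2.5 | n847 z99 0.0616 zmed 0.0442 c 0.6063 -0.2568 size 51x53 76.5 
saucer [ 0.633 -0.069  0.012] | n1150 z99 0.0136 zmed 0.0089 c 0.6355 -0.0690 size 98x97 49.2 | n925 z99 0.0146 zmed 0.0089 c 0.6346 -0.0688 size 99x98 60.4 
ashtray [0.615 0.136 0.028] | n470 z99 0.0296 zmed 0.0274 c 0.6182 0.1382 size 88x88 9.0 | n286 z99 0.0309 zmed 0.0278 c 0.6172 0.1353 size 93x87 79.7 
glass [0.612 0.287 0.075] | n872 z99 0.0763 zmed 0.0492 c 0.6106 0.2887 size 47x46 31.9 | n552 z99 0.0771 zmed 0.0524 c 0.6091 0.2876 size 52x46 71.4 
table z [array([ 0.5443,  0.005 , -0.0024]), array([ 5.169e-01, -2.230e-01,  3.000e-04]), array([ 0.3915,  0.1675, -0.0004])]
table z [array([ 0.3619, -0.0189, -0.0008]), array([ 0.4782, -0.2151, -0.0008])]
```

```bash
cat >> h.py <<'E'
from scipy.spatial.transform import Rotation as Ro
def down(yaw):
    c,s=np.cos(np.radians(yaw)),np.sin(np.radians(yaw))
    return np.array([[c,s,0],[s,-c,0],[0,0,-1.]])
def plan(p,yaw,n,R0=None,p0=None):
    "rows (shift xyz /50mm, turn /8deg) from the present pose to TCP p, tool-x yaw, pointing down"
    if p0 is None:
        s=observe();p0=s['tool_pos'];R0=cv2.Rodrigues(s['eef_rot'])[0]
        print('at',p0.round(4),'yaw %.1f'%np.degrees(np.arctan2(R0[1,0],R0[0,0])),'q',s['joint_pos'].round(2),'w %.1f'%(s['gripper_width']*85.4),'F',s['ft_force'].round(1),'t %.1f'%s['time'])
    d=Ro.from_matrix(R0.T@down(yaw)).as_rotvec()/n
    Rr=R0
    for i in range(n):
        sh=Rr.T@(np.array(p)-p0)/n
        print((sh/.05).round(3),(np.degrees(d)/8).round(3))
        Rr=Rr@Ro.from_rotvec(d).as_matrix()
    return np.array(p),down(yaw)
E
python3 - <<'E'
from h import *
from m import px
T=snap('top');w=cloud(T)
def pca(q):
    C=np.cov(q[:,:2].T);l,V=np.linalg.eigh(C);return q.mean(0).round(4),np.degrees(np.arctan2(V[1,1],V[0,1]))%180,(np.sqrt(l*12)*1e3).round(1)
for n in('plain','red','stack'):
    u,v,h=px[n];p=onplane(T,u,v,h)
    m=(np.hypot(w[...,0]-p[0],w[...,1]-p[1])<.03)&(abs(w[...,2]-h)<.004)
    v_,u_=np.nonzero(m);q=np.array([onplane(T,a,b,h) for a,b in zip(u_,v_)])
    print(n,pca(q))
for n in('brass','silver'):
    u,v,h=px[n];p=onplane(T,u,v,h)
    m=(np.hypot(w[...,0]-p[0],w[...,1]-p[1])<.03)&(abs(w[...,2]-h)<.004)
    v_,u_=np.nonzero(m);q=np.array([onplane(T,a,b,h) for a,b in zip(u_,v_)])
    d=q[:,:2]-q[:,:2].mean(0);r=np.hypot(*d.T);a=np.arctan2(d[:,1],d[:,0])
    print(n,q.mean(0).round(4),'yaw',np.degrees(np.angle(-(r**4*np.exp(4j*a)).sum())/4))
# base plate, colours around the stack
hsv=cv2.cvtColor(T['color'],cv2.COLOR_RGB2HSV)
for lo,hi in(((0,0,150),(180,90,255)),):
    m=cv2.inRange(hsv,lo,hi);m[:250]=0;m[295:]=0;m[:,:108]=0;m[:,165:]=0
    vv,uu=np.nonzero(m);q=np.array([onplane(T,a,b,.004)[:2] for a,b in zip(uu,vv)],np.float32);print('base',len(q),cv2.minAreaRect(q))
im=T['color'][240:340,90:410,::-1]
im=cv2.resize(im,None,fx=2.5,fy=2.5,interpolation=cv2.INTER_CUBIC);cv2.imwrite('pics/z.png',im)
plan([.432,-.157,.12],72.6,10)
E
```

```text
plain (array([ 0.4315, -0.1561,  0.01  ]), np.float64(71.64054689116806), array([27.1, 38.5]))
red (array([0.446 , 0.0454, 0.01  ]), np.float64(105.87726473005782), array([27.1, 37.9]))
stack (array([0.4625, 0.2976, 0.044 ]), np.float64(86.03523682880093), array([27. , 39.6]))
brass [ 0.4485 -0.0635  0.02  ] yaw -21.42206029591451
silver [ 0.5195 -0.3355  0.02  ] yaw -2.0091003852671467
base 440 ((0.46269574761390686, 0.2986449897289276), (0.06950633227825165, 0.059797707945108414), 86.96558380126953)
at [ 0.1827 -0.5974  0.2056] yaw 17.0 q [ 1.38  0.51 -0.24  1.5   0.13  1.15 -0.15] w 85.4 F [-0.1 -0.7  0.3] t 0.2
[ 0.734 -0.696  0.172] [-0.001 -0.    -0.695]
[ 0.798 -0.622  0.172] [-0.001 -0.    -0.695]
[ 0.855 -0.542  0.172] [-0.001 -0.    -0.695]
[ 0.903 -0.456  0.172] [-0.001 -0.    -0.695]
[ 0.943 -0.367  0.171] [-0.001 -0.    -0.695]
[ 0.975 -0.274  0.171] [-0.001 -0.    -0.695]
[ 0.996 -0.178  0.171] [-0.001 -0.    -0.695]
[ 1.009 -0.081  0.171] [-0.001 -0.    -0.695]
[1.012 0.018 0.171] [-0.001 -0.    -0.695]
[1.006 0.116 0.171] [-0.001 -0.    -0.695]
```

View pics/z.png

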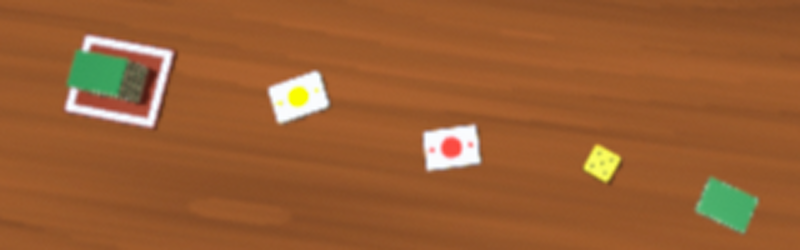

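Call:
move_arm --targets '[60, 0.5, -0.475, 0.115, 0, 0, -0.463, 60, 0.53, -0.44, 0.115, 0, 0, -0.463, 60, 0.557, -0.406, 0.115, 0, 0, -0.463, 60, 0.583, -0.37, 0.115, 0, 0, -0.463, 60, 0.605, -0.33, 0.115, 0, 0, -0.463]' --grip_force 30

```text
time: 0.75
tool_pos: [0.2682, -0.4464, 0.1771]
eef_rot: [2.99, 0.962, 0.0]
ft_force: [0.5, 0.1, 0.8]
gripper_width: 0.702
grip_force: 0.0
```

Call:
move_arm --targets '[60, 0.625, -0.29, 0.115, 0, 0, -0.463, 60, 0.643, -0.25, 0.115, 0, 0, -0.463, 60, 0.658, -0.21, 0.115, 0, 0, -0.463, 60, 0.67, -0.166, 0.115, 0, 0, -0.463, 60, 0.68, -0.122, 0.115, 0, 0, -0.463]'

```text
time: 1.25
tool_pos: [0.3531, -0.2963, 0.1484]
eef_rot: [2.797, 1.431, 0.0]
ft_force: [1.0, 0.1, -0.4]
gripper_width: 0.702
grip_force: 0.0
```

```bash
python3 -c "
from h import *
plan([.4315,-.1562,.12],72,5)"
```

```text
at [ 0.3531 -0.2963  0.1484] yaw 54.2 q [ 1.    0.34 -0.47  2.    0.21  0.85 -0.21] w 60.0 F [ 1.   0.1 -0.4] t 1.2
[ 0.638 -0.074  0.114] [ 0.001  0.    -0.445]
[ 0.641 -0.034  0.114] [ 0.001  0.    -0.445]
[0.642 0.006 0.114] [ 0.001  0.    -0.445]
[0.641 0.046 0.114] [ 0.001  0.    -0.445]
[0.636 0.086 0.114] [ 0.001  0.    -0.445]
```

Call:
move_arm --targets '[60, 0.638, -0.074, 0.114, 0, 0, -0.445, 60, 0.641, -0.034, 0.114, 0, 0, -0.445, 60, 0.642, 0.006, 0.114, 0, 0, -0.445, 60, 0.641, 0.046, 0.114, 0, 0, -0.445, 50, 0.636, 0.086, 0.114, 0, 0, -0.445]'

```text
time: 1.75
tool_pos: [0.4319, -0.1565, 0.1199]
eef_rot: [2.542, 1.846, 0.0]
ft_force: [-0.0, -0.6, -0.4]
gripper_width: 0.586
grip_force: 0.0
```

Call:
move_arm --targets '[50, 0, 0, 0.35, 0, 0, 0, 50, 0, 0, 0.35, 0, 0, 0, 50, 0, 0, 0.35, 0, 0, 0, 50, 0, 0, 0.35, 0, 0, 0, 50, 0, 0, 0, 0, 0, 0]'

```text
time: 2.25
tool_pos: [0.4301, -0.1572, 0.0485]
eef_rot: [-2.542, -1.842, 0.003]
ft_force: [0.7, -0.3, -0.8]
gripper_width: 0.59
grip_force: 0.0
```

```bash
python3 -c "
from h import *
plan([.4315,-.1562,.016],72,2)
snap('side','s1.png');im=cv2.imread('pics/s1.png')[220:420,150:400];cv2.imwrite('pics/s1c.png',cv2.resize(im,None,fx=3,fy=3))"
```

```text
at [ 0.4301 -0.1572  0.0485] yaw 71.9 q [ 0.64  0.5  -0.49  2.12  0.4   0.61 -0.45] w 50.4 F [ 0.7 -0.3 -0.8] t 2.2
[0.014 0.011 0.325] [-0.012 -0.001 -0.009]
[0.014 0.01  0.325] [-0.012 -0.001 -0.009]
```

View pics/s1c.png

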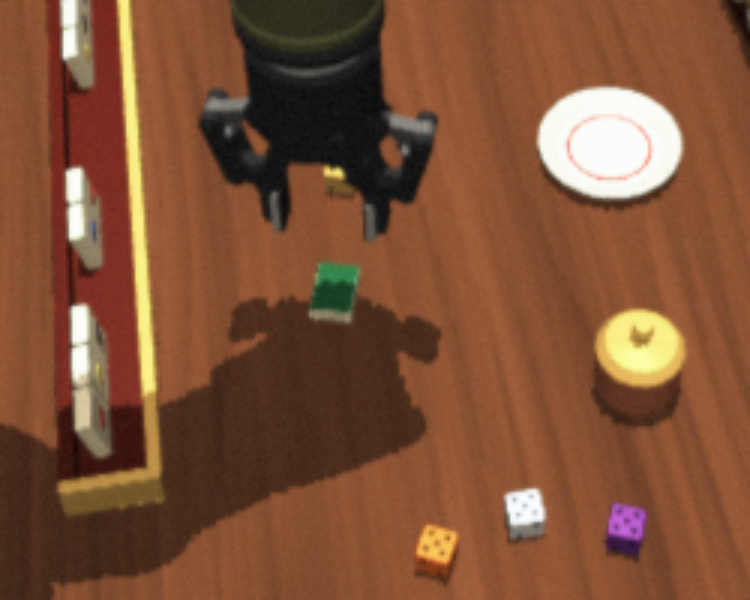

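```bash
python3 -c "
from h import *
c=snap('side')
w=cloud(c)
m=(abs(w[...,0]-.43)<.06)&(abs(w[...,1]+.157)<.03)&(w[...,2]>.02)&(w[...,2]<.06)
q=w[m];print(len(q),q.min(0),q.max(0))
for u,v in((242.7,296),(274,298.7)):print(onplane(c,u,v,.036))"
```

```text
Traceback (most recent call last):
ValueError: zero-size array to reduction operation minimum which has no identity
```

```bash
python3 -c "
from h import *
c=snap('side')
w=cloud(c)
for u,v in((242,293),(275,295),(243,285),(273,288),(260,320)):print(u,v,w[v,u],onplane(c,u,v,.04))
plan([.4315,-.1562,.016],72,2)"
```

```text
242 293 [ 0.40029539 -0.15921009  0.09108423] [ 0.40052091 -0.11928645  0.04      ]
275 295 [ 0.45856155 -0.17603245  0.09315844] [ 0.46252039 -0.13545922  0.04      ]
243 285 [ 0.40383905 -0.15996639  0.11463488] [ 0.4045045  -0.10001177  0.04      ]
273 288 [ 0.45563481 -0.17692141  0.11546439] [ 0.46113684 -0.11781891  0.04      ]
260 320 [ 0.42782035 -0.1662578   0.00880775] [ 0.42675789 -0.18820618  0.04      ]
at [ 0.4318 -0.1576  0.0506] yaw 71.8 q [ 0.64  0.5  -0.49  2.12  0.4   0.61 -0.45] w 50.0 F [0.  0.2 0.3] t 2.4
[ 0.012 -0.007  0.346] [ 0.002 -0.    -0.009]
[ 0.012 -0.007  0.346] [ 0.002 -0.    -0.009]
```

```bash
python3 -c "
from h import *
c=snap('side')
w=cloud(c)
m=(w[...,2]>.03)&(abs(w[...,0]-.43)<.065)&(abs(w[...,1]+.16)<.065)
q=w[m]
for a in np.arange(.03,.3,.01):
    s=q[(q[:,2]>=a)&(q[:,2]<a+.01)]
    if len(s): print('%.2f'%a,len(s),s.min(0).round(3),s.max(0).round(3))
"
```

```text
0.07 1 [ 0.458 -0.175  0.08 ] [ 0.458 -0.175  0.08 ]
0.08 41 [ 0.394 -0.178  0.08 ] [ 0.466 -0.138  0.09 ]
0.09 61 [ 0.394 -0.18   0.09 ] [ 0.469 -0.143  0.1  ]
0.10 68 [ 0.393 -0.18   0.1  ] [ 0.47 -0.14  0.11]
0.11 51 [ 0.394 -0.178  0.11 ] [ 0.469 -0.139  0.12 ]
0.12 93 [ 0.374 -0.187  0.12 ] [ 0.48  -0.139  0.13 ]
0.13 243 [ 0.373 -0.188  0.13 ] [ 0.482 -0.131  0.14 ]
0.14 165 [ 0.37  -0.188  0.14 ] [ 0.485 -0.129  0.15 ]
0.15 180 [ 0.368 -0.19   0.15 ] [ 0.487 -0.133  0.16 ]
0.16 172 [ 0.366 -0.19   0.16 ] [ 0.489 -0.145  0.17 ]
0.17 279 [ 0.365 -0.19   0.17 ] [ 0.493 -0.128  0.18 ]
0.18 359 [ 0.366 -0.19   0.18 ] [ 0.495 -0.127  0.19 ]
0.19 46 [ 0.392 -0.18   0.19 ] [ 0.472 -0.151  0.2  ]
0.20 60 [ 0.394 -0.196  0.201] [ 0.467 -0.16   0.21 ]
0.21 173 [ 0.395 -0.198  0.21 ] [ 0.468 -0.163  0.22 ]
0.22 190 [ 0.394 -0.197  0.22 ] [ 0.468 -0.161  0.23 ]
0.23 187 [ 0.395 -0.197  0.23 ] [ 0.469 -0.164  0.24 ]
0.24 272 [ 0.394 -0.197  0.24 ] [ 0.468 -0.16   0.25 ]
0.25 124 [ 0.395 -0.197  0.25 ] [ 0.463 -0.161  0.257]
0.26 100 [ 0.391 -0.2    0.264] [ 0.471 -0.161  0.27 ]
0.27 221 [ 0.392 -0.2    0.27 ] [ 0.472 -0.16   0.28 ]
0.28 307 [ 0.391 -0.2    0.28 ] [ 0.472 -0.151  0.29 ]
0.29 218 [ 0.393 -0.198  0.29 ] [ 0.469 -0.159  0.3  ]
```

Call:
move_arm --targets '[50, 0, 0, 0.15, 0, 0, 0, 50, 0, 0, 0.15, 0, 0, 0, 50, 0, 0, 0.15, 0, 0, 0, 50, 0, 0, 0.15, 0, 0, 0, 50, 0, 0, 0, 0, 0, 0]'

```text
time: 2.95
tool_pos: [0.4307, -0.1573, 0.0189]
eef_rot: [-2.543, -1.843, 0.002]
ft_force: [-0.3, -0.6, -0.3]
gripper_width: 0.587
grip_force: 0.0
```

```bash
cat >> h.py <<'E'
def tips():
    p=np.mean([observe()['tool_pos'] for _ in range(3)],0)
    c=snap('side');w=cloud(c);m=(w[...,2]>.022)&(abs(w[...,0]-p[0])<.06)&(abs(w[...,1]-p[1])<.06)
    q=w[m];z=np.sort(q[:,2]);lo=q[q[:,2]<z[0]+.025]
    print('tip z',z[:6].round(4),'n',len(lo),'lo',lo.min(0).round(4),'hi',lo.max(0).round(4))
E
python3 -c "
from h import *
tips()
plan([.4315,-.1562,.016],72,2)"
```

```text
tip z [0.0457 0.0476 0.0499 0.0505 0.0505 0.051 ] n 112 lo [ 0.393  -0.1791  0.0457] hi [ 0.469  -0.1378  0.0702]
at [ 0.4309 -0.1573  0.0193] yaw 71.9 q [ 0.6   0.55 -0.44  2.15  0.45  0.53 -0.5 ] w 49.8 F [-0.8 -0.4 -0.5] t 3.0
[0.013 0.002 0.033] [-0.005 -0.    -0.009]
[0.013 0.002 0.033] [-0.005 -0.    -0.009]
```

Call:
move_arm --targets '[45, 0, 0, 0.15, 0, 0, 0, 45, 0, 0, 0.15, 0, 0, 0, 40, 0, 0, 0.15, 0, 0, 0, 40, 0, 0, 0.1, 0, 0, 0, 40, 0, 0, 0, 0, 0, 0]'

```text
time: 3.5
tool_pos: [0.4309, -0.1573, -0.0083]
eef_rot: [-2.543, -1.843, 0.001]
ft_force: [0.6, 0.1, 0.6]
gripper_width: 0.466
grip_force: 0.0
```

```bash
python3 -c "
from h import *
tips()
plan([.4315,-.1562,.016],72,2)
c=snap('side','s2.png');im=cv2.imread('pics/s2.png')[270:370,200:320];cv2.imwrite('pics/s2c.png',cv2.resize(im,None,fx=5,fy=5))"
```

```text
tip z [0.0228 0.0234 0.0235 0.024  0.0242 0.0251] n 133 lo [ 0.397  -0.1774  0.0228] hi [ 0.4641 -0.1393  0.0478]
at [ 0.4311 -0.1574 -0.0079] yaw 71.9 q [ 0.56  0.59 -0.39  2.17  0.5   0.46 -0.54] w 40.0 F [-0.5 -0.3 -0.5] t 3.5
[ 0.013 -0.    -0.239] [-0.003 -0.    -0.009]
[ 0.013  0.    -0.239] [-0.003 -0.    -0.009]
```

View pics/s2c.png

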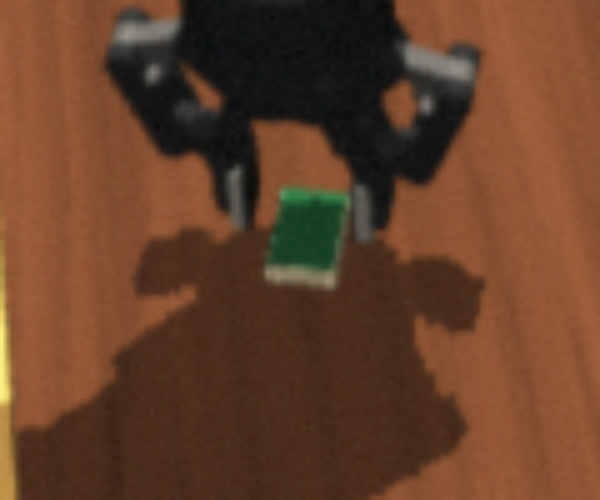

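Call:
move_arm --targets '[40, 0.01, 0, 0.1, 0, 0, 0, 40, 0.01, 0, 0.1, 0, 0, 0, 40, 0, 0, 0.08, 0, 0, 0, 40, 0, 0, 0.04, 0, 0, 0, 40, 0, 0, 0, 0, 0, 0]'

```text
time: 4.1
tool_pos: [0.4314, -0.1565, -0.0239]
eef_rot: [-2.544, -1.843, 0.001]
ft_force: [-0.8, -0.4, 0.2]
gripper_width: 0.471
grip_force: 0.0
```

```bash
sed -i 's/>.022)/>.004)/' h.py; python3 -c "
from h import *
plan([.4315,-.1562,.016],72,1)
w=cloud(snap('side'))
m=(w[...,2]>.0035)&(w[...,2]<.05)&(abs(w[...,0]-.431)<.06)&(abs(w[...,1]+.157)<.03)
for s in(-1,1):
    q=w[m&((w[...,0]-.431)*s>.0195)];print(np.sort(q[:,2])[:12].round(4))
"
```

```text
at [ 0.4314 -0.1565 -0.0239] yaw 71.8 q [ 0.54  0.62 -0.36  2.19  0.53  0.42 -0.57] w 40.2 F [-0.8 -0.4  0.2] t 4.1
[ 0.007 -0.002 -0.797] [-0.005 -0.    -0.019]
[0.0035 0.0035 0.0036 0.0037 0.0038 0.0038 0.0038 0.0039 0.0039 0.0039
 0.0039 0.004 ]
[0.0035 0.0036 0.0037 0.0038 0.0038 0.0039 0.0041 0.0041 0.0041 0.0042
 0.0042 0.0042]
```

Call:
move_arm --targets '[20, 0, 0, 0, 0, 0, 0, 20, 0, 0, 0, 0, 0, 0, 20, 0, 0, 0, 0, 0, 0, 20, 0, 0, 0, 0, 0, 0, 20, 0, 0, 0, 0, 0, 0]' --grip_force 30

```text
time: 4.65
tool_pos: [0.4318, -0.1567, -0.0233]
eef_rot: [2.544, 1.843, 0.0]
ft_force: [0.7, -0.3, 4.2]
gripper_width: 0.304
grip_force: 30.0
```

```bash
python3 -c "
from h import *
plan([.4315,-.1562,.016],72,1)
"
```

```text
at [ 0.4318 -0.1567 -0.0233] yaw 71.8 q [ 0.54  0.62 -0.36  2.19  0.53  0.42 -0.57] w 26.0 F [ 0.7 -0.3  4.2] t 4.7
[ 0.008 -0.008 -0.786] [ 0.002  0.    -0.02 ]
```

Call:
move_arm --targets '[20, 0, 0, -0.2, 0, 0, 0, 20, 0, 0, -0.4, 0, 0, 0, 20, 0, 0, -0.5, 0, 0, 0, 20, 0, 0, -0.5, 0, 0, 0, 20, 0, 0, -0.4, 0, 0, 0]'

```text
time: 5.15
tool_pos: [0.4317, -0.1566, 0.0783]
eef_rot: [2.544, 1.843, 0.001]
ft_force: [1.4, -0.3, -0.7]
gripper_width: 0.304
grip_force: 29.6
```

```bash
python3 -c "
from h import *
plan([.4627,.2982,.077],86.5,15)
"
```

```text
at [ 0.4317 -0.1566  0.0783] yaw 71.8 q [ 0.67  0.45 -0.53  2.09  0.36  0.68 -0.42] w 26.0 F [ 1.4 -0.3 -0.7] t 5.2
[ 0.589 -0.15   0.002] [ 0.    -0.    -0.122]
[ 0.592 -0.14   0.002] [ 0.    -0.    -0.122]
[ 0.594 -0.129  0.002] [ 0.    -0.    -0.122]
[ 0.596 -0.119  0.002] [ 0.    -0.    -0.122]
[ 0.598 -0.109  0.002] [ 0.    -0.    -0.122]
[ 0.6   -0.099  0.002] [ 0.    -0.    -0.122]
[ 0.601 -0.089  0.002] [ 0.    -0.    -0.122]
[ 0.603 -0.078  0.002] [ 0.    -0.    -0.122]
[ 0.604 -0.068  0.002] [ 0.    -0.    -0.122]
[ 0.605 -0.058  0.002] [ 0.    -0.    -0.122]
[ 0.606 -0.047  0.002] [ 0.    -0.    -0.122]
[ 0.607 -0.037  0.002] [ 0.    -0.    -0.122]
[ 0.607 -0.027  0.002] [ 0.    -0.    -0.122]
[ 0.608 -0.016  0.002] [ 0.    -0.    -0.122]
[ 0.608 -0.006  0.002] [ 0.    -0.    -0.122]
```

Call:
move_arm --targets '[20, 0.59, -0.15, 0, 0, 0, -0.122, 20, 0.592, -0.14, 0, 0, 0, -0.122, 20, 0.594, -0.129, 0, 0, 0, -0.122, 20, 0.596, -0.119, 0, 0, 0, -0.122, 20, 0.598, -0.109, 0, 0, 0, -0.122]'

```text
time: 5.65
tool_pos: [0.4419, -0.0039, 0.0771]
eef_rot: [2.463, 1.95, 0.0]
ft_force: [0.6, 0.0, -0.2]
gripper_width: 0.303
grip_force: 29.6
```

Call:
move_arm --targets '[20, 0.6, -0.099, 0, 0, 0, -0.122, 20, 0.601, -0.089, 0, 0, 0, -0.122, 20, 0.603, -0.078, 0, 0, 0, -0.122, 20, 0.604, -0.068, 0, 0, 0, -0.122, 20, 0.605, -0.058, 0, 0, 0, -0.122]'

```text
time: 6.15
tool_pos: [0.4522, 0.1478, 0.0771]
eef_rot: [2.377, 2.054, 0.0]
ft_force: [0.1, -0.1, -0.3]
gripper_width: 0.306
grip_force: 29.6
```

Call:
move_arm --targets '[20, 0.606, -0.047, 0, 0, 0, -0.122, 20, 0.607, -0.037, 0, 0, 0, -0.122, 20, 0.607, -0.027, 0, 0, 0, -0.122, 20, 0.608, -0.016, 0, 0, 0, -0.122, 20, 0.608, -0.006, 0, 0, 0, -0.122]'

```text
time: 6.65
tool_pos: [0.4626, 0.2993, 0.077]
eef_rot: [-2.288, -2.153, 0.0]
ft_force: [0.7, 0.6, -0.3]
gripper_width: 0.306
grip_force: 29.6
```

```bash
python3 -c "
from h import *
import time
p,R0=plan([.4627,.2982,.021],86.5,1)
c=snap('side','s3.png');im=cv2.imread('pics/s3.png')[90:210,190:320];cv2.imwrite('pics/s3c.png',cv2.resize(im,None,fx=5,fy=5))
plan([.4627,.2982,.021],86.5,1)"
```

```text
at [0.4626 0.2993 0.077 ] yaw 86.5 q [-0.25  0.58 -0.56  1.86  0.41  0.82 -1.09] w 26.1 F [ 0.7  0.6 -0.3] t 6.7
[-0.021  0.004  1.121] [-0.002  0.001  0.003]
at [0.4623 0.3061 0.0777] yaw 86.8 q [-0.26  0.58 -0.57  1.86  0.41  0.82 -1.09] w 25.8 F [1.5 5.7 0.7] t 6.7
[-0.164  0.017  1.132] [ 0.002 -0.044  0.042]
```

View pics/s3c.png

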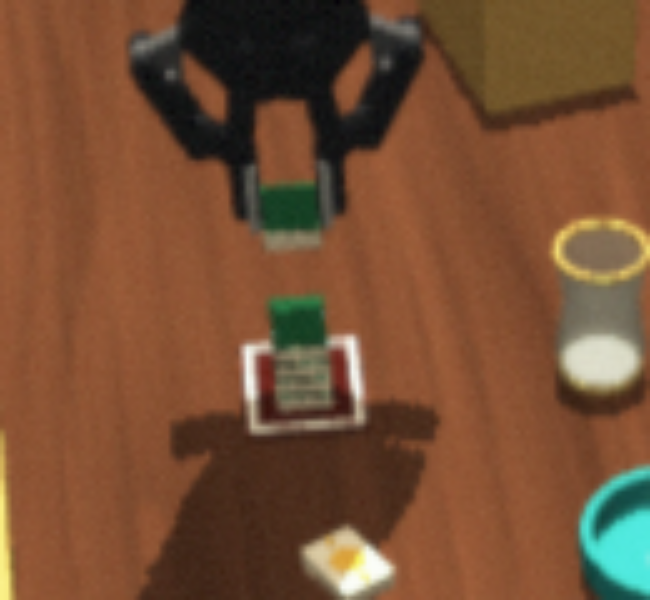

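```bash
cat >> h.py <<'E'
def face(c,p,h,r=.035,lo=(35,60,20),hi=(90,255,255)):
    "top face of a coloured tile near p, at height h: centre, long-axis yaw"
    m=cv2.inRange(cv2.cvtColor(c['color'],cv2.COLOR_RGB2HSV),lo,hi)
    vv,uu=np.nonzero(m);q=np.array([onplane(c,a,b,h)[:2] for a,b in zip(uu,vv)])
    q=q[np.hypot(*(q-np.array(p)[:2]).T)<r];rc=cv2.minAreaRect(q.astype(np.float32));return q.mean(0).round(4),len(q),rc
E
python3 -c "
from h import *
c=snap('side')
p=plan([.4627,.2982,.021],86.5,1)[0]
h=.0777+.0233+.01
print(face(c,[.4627,.2982],h,.025));print(face(c,[.4627,.2982],.044,.025))
w=cloud(c);m=(abs(w[...,0]-.4627)<.011)&(abs(w[...,1]-.298)<.03)&(w[...,2]>.06)&(w[...,2]<.15)
q=w[m];print(np.sort(q[:,2])[::10].round(3),q.min(0),q.max(0))
"
```

```text
at [0.462  0.3036 0.0774] yaw 86.8 q [-0.26  0.58 -0.57  1.86  0.41  0.82 -1.09] w 26.1 F [-1.  -0.2 -0.5] t 6.8
[-0.111  0.019  1.127] [ 0.    -0.032  0.037]
(array([0.4626, 0.3039]), 105, ((0.4634869694709778, 0.3044639229774475), (0.035612091422080994, 0.025626126676797867), 83.99695587158203))
(array([0.4621, 0.2975]), 109, ((0.4615468382835388, 0.29742562770843506), (0.03900117799639702, 0.024334833025932312), 83.19078826904297))
[0.1   0.105 0.108 0.109 0.11  0.111 0.111 0.112 0.112 0.112 0.113 0.114
 0.118] [0.45186896 0.27925902 0.10043327] [0.47361188 0.32541064 0.11772838]
```

Call:
move_arm --targets '[20, -0.06, 0, 0.2, 0, 0, 0.03, 20, -0.06, 0, 0.3, 0, 0, 0, 20, 0, 0, 0.3, 0, 0, 0, 20, 0, 0, 0.2, 0, 0, 0, 20, 0, 0, 0, 0, 0, 0]'

```text
time: 7.25
tool_pos: [0.4617, 0.2902, 0.0251]
eef_rot: [-2.295, -2.146, 0.005]
ft_force: [-0.6, 0.0, 0.7]
gripper_width: 0.302
grip_force: 29.6
```

```bash
python3 -c "
from h import *
c=snap('side');p=np.mean([observe()['tool_pos'] for _ in range(3)],0)
plan([.4625,.2975,.021],86.5,1)[0]
print(face(c,[.4627,.2982],p[2]+.0333,.025))
"
```

```text
at [0.4621 0.291  0.0259] yaw 86.2 q [-0.28  0.64 -0.51  1.92  0.47  0.7  -1.14] w 26.1 F [ 0.6 -0.   0.9] t 7.3
[ 0.13  -0.001  0.098] [-0.009  0.01  -0.039]
(array([0.4623, 0.29  ]), 94, ((0.4622191786766052, 0.2903004586696625), (0.03338379040360451, 0.026228751987218857), 88.21598815917969))
```

Call:
move_arm --targets '[20, 0.06, 0, 0, 0, 0, 0, 20, 0.06, 0, 0, 0, 0, 0, 20, 0, 0, 0, 0, 0, 0, 20, 0, 0, 0, 0, 0, 0, 20, 0, 0, 0, 0, 0, 0]'

```text
time: 7.8
tool_pos: [0.4629, 0.2983, 0.0267]
eef_rot: [2.293, 2.148, 0.0]
ft_force: [-0.4, 0.1, -0.8]
gripper_width: 0.305
grip_force: 29.6
```

```bash
cat > chk.py <<'E'
from h import *
import sys
h,yaw,*t=map(float,sys.argv[1:])
P=[];c=snap('side');P.append(observe()['tool_pos']);c=snap('side');P.append(observe()['tool_pos']);print(np.round(P,4))
plan(t,yaw,1)
E
python3 chk.py 0 86.5 .4625 .2975 .021; python3 -c "
from h import *
c=snap('side');print(face(c,[.4627,.2982],.0255+.0333,.025))"
```

```text
[[0.4629 0.2982 0.0266]
 [0.4629 0.2982 0.0266]]
at [0.4629 0.2982 0.0266] yaw 86.2 q [-0.29  0.64 -0.51  1.91  0.47  0.71 -1.14] w 26.0 F [-0.2 -0.6 -0.5] t 7.9
[-0.014 -0.007  0.112] [ 0.001  0.    -0.032]
(array([0.4632, 0.2986]), 107, ((0.4640917479991913, 0.29954347014427185), (0.03598589450120926, 0.026352202519774437), 83.86250305175781))
```

Call:
move_arm --targets '[20, -0.02, -0.015, 0.03, 0, 0, 0, 20, 0, 0, 0.04, 0, 0, 0, 20, 0, 0, 0.04, 0, 0, 0, 20, 0, 0, 0, 0, 0, 0, 20, 0, 0, 0, 0, 0, 0]'

```text
time: 8.45
tool_pos: [0.462, 0.2973, 0.0209]
eef_rot: [-2.293, -2.147, 0.0]
ft_force: [-0.0, 0.2, -0.5]
gripper_width: 0.305
grip_force: 29.6
```

```bash
python3 chk.py 0 86.5 .462 .297 .021
```

```text
[[0.462  0.2973 0.0209]
 [0.462  0.2973 0.0209]]
at [0.462  0.2973 0.0209] yaw 86.2 q [-0.29  0.65 -0.51  1.92  0.48  0.69 -1.15] w 26.1 F [ 0.6 -0.  -1.2] t 8.6
[-0.006  0.    -0.002] [-0.001  0.    -0.031]
```

Call:
move_arm --targets '[20, 0, 0, 0.015, 0, 0, 0, 20, 0, 0, 0.015, 0, 0, 0, 20, 0, 0, 0, 0, 0, 0, 20, 0, 0, 0, 0, 0, 0, 20, 0, 0, 0, 0, 0, 0]'

```text
time: 9.05
tool_pos: [0.4621, 0.2974, 0.0207]
eef_rot: [2.292, 2.147, 0.001]
ft_force: [-2.9, -2.4, 12.8]
gripper_width: 0.308
grip_force: 31.0
```

Call:
move_arm --targets '[32, 0, 0, 0, 0, 0, 0, 45, 0, 0, 0, 0, 0, 0, 45, 0, 0, 0, 0, 0, 0, 45, 0, 0, -0.1, 0, 0, 0, 45, 0, 0, -0.3, 0, 0, 0]'

```text
time: 9.55
tool_pos: [0.4613, 0.2967, 0.0388]
eef_rot: [-2.292, -2.147, 0.004]
ft_force: [-0.4, 0.7, 0.1]
gripper_width: 0.527
grip_force: 0.0
```

Call:
move_arm --targets '[45, 0, 0, -0.4, 0, 0, 0, 45, 0, 0, -0.4, 0, 0, 0, 45, -0.2, 0, -0.4, 0, 0, 0, 45, -0.5, 0, 0, 0, 0, 0, 45, -0.8, 0, 0, 0, 0, 0]'

```text
time: 10.05
tool_pos: [0.4574, 0.2245, 0.1006]
eef_rot: [-2.289, -2.151, -0.006]
ft_force: [1.1, -1.3, -0.9]
gripper_width: 0.523
grip_force: 0.0
```

```bash
python3 -c "
from h import *
plan([.446,.0455,.077],105.7,10)
for n in('side','top'):
    c=snap(n);print(face(c,[.4627,.2982],.054,.03))
im=c['color'][240:300,100:170,::-1];cv2.imwrite('pics/z2.png',cv2.resize(im,None,fx=6,fy=6,interpolation=cv2.INTER_CUBIC))
"
```

```text
at [0.4574 0.2245 0.1006] yaw 86.4 q [-0.1   0.49 -0.6   1.95  0.38  0.81 -0.96] w 44.7 F [ 1.1 -1.3 -0.9] t 10.1
[-0.359 -0.001  0.046] [ 0.002 -0.002 -0.241]
[-0.359 -0.013  0.046] [ 0.002 -0.002 -0.241]
[-0.358 -0.025  0.046] [ 0.002 -0.002 -0.241]
[-0.357 -0.037  0.046] [ 0.002 -0.002 -0.241]
[-0.355 -0.049  0.046] [ 0.002 -0.002 -0.241]
[-0.354 -0.061  0.047] [ 0.002 -0.002 -0.241]
[-0.351 -0.072  0.047] [ 0.002 -0.002 -0.241]
[-0.349 -0.084  0.047] [ 0.002 -0.002 -0.241]
[-0.346 -0.096  0.047] [ 0.002 -0.002 -0.241]
[-0.342 -0.107  0.047] [ 0.002 -0.002 -0.241]
(array([0.4622, 0.2963]), 110, ((0.46211114525794983, 0.2963194251060486), (0.03862147405743599, 0.024195358157157898), 83.1907730102539))
(array([nan, nan]), 0, ((0.0, 0.0), (0.0, 0.0), 0.0))h.py:43: RuntimeWarning: Mean of empty slice.
  q=q[np.hypot(*(q-np.array(p)[:2]).T)<r];rc=cv2.minAreaRect(q.astype(np.float32));return q.mean(0).round(4),len(q),rc
  ret = um.true_divide(
```

View pics/z2.png

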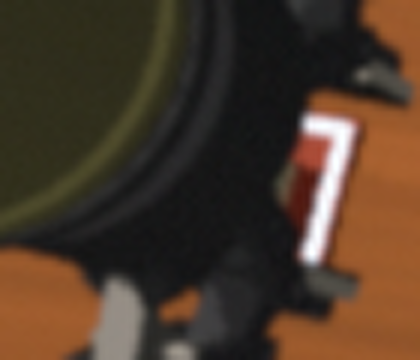

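Call:
move_arm --targets '[45, -0.359, 0, 0.046, 0, 0, -0.241, 45, -0.359, -0.013, 0.046, 0, 0, -0.241, 45, -0.358, -0.025, 0.046, 0, 0, -0.241, 45, -0.357, -0.037, 0.046, 0, 0, -0.241, 45, -0.355, -0.049, 0.046, 0, 0, -0.241]'

```text
time: 10.65
tool_pos: [0.4511, 0.1325, 0.0881]
eef_rot: [2.103, 2.334, 0.0]
ft_force: [0.1, 0.7, 0.7]
gripper_width: 0.524
grip_force: 0.0
```

Call:
move_arm --targets '[45, -0.354, -0.061, 0.047, 0, 0, -0.241, 45, -0.351, -0.072, 0.047, 0, 0, -0.241, 45, -0.349, -0.084, 0.047, 0, 0, -0.241, 45, -0.346, -0.096, 0.047, 0, 0, -0.241, 45, -0.342, -0.107, 0.047, 0, 0, -0.241]'

```text
time: 11.15
tool_pos: [0.4452, 0.0429, 0.0764]
eef_rot: [1.899, 2.502, 0.0]
ft_force: [0.0, 0.1, -0.4]
gripper_width: 0.529
grip_force: 0.0
```

Call:
move_arm --targets '[45, 0, 0, 0.4, 0, 0, 0, 45, 0, 0, 0.4, 0, 0, 0, 45, 0, 0, 0.2, 0, 0, 0, 45, 0, 0, 0, 0, 0, 0, 45, 0, 0, 0, 0, 0, 0]'

```text
time: 11.65
tool_pos: [0.4453, 0.0439, 0.0266]
eef_rot: [-1.9, -2.502, -0.0]
ft_force: [-0.1, -0.4, 1.1]
gripper_width: 0.528
grip_force: 0.0
```

```bash
python3 chk.py 0 105.7 .446 .0455 -.0205;python3 -c "
from h import *
for n in('side','top'):
    c=snap(n);print(face(c,[.4627,.2982],.054,.03))
w=cloud(c);m=(np.hypot(w[...,0]-.4627,w[...,1]-.298)<.03)&(abs(w[...,2]-.054)<.004);q=w[m];print(len(q),cv2.minAreaRect(q[:,:2].astype(np.float32)),np.median(q[:,2]))
"
```

```text
[[0.4455 0.0439 0.0269]
 [0.4456 0.0438 0.0269]]
at [0.4456 0.0438 0.0269] yaw 105.5 q [ 0.26  0.55 -0.6   2.17  0.57  0.58 -0.49] w 44.6 F [-0.3 -0.4  0.2] t 11.8
[0.03  0.015 0.949] [ 0.008  0.001 -0.02 ]
(array([0.4667, 0.3042]), 4, ((0.47052958607673645, 0.30579593777656555), (0.03196284547448158, 0.03374263271689415), 18.9005126953125))
(array([0.4625, 0.2964]), 344, ((0.46236759424209595, 0.29640522599220276), (0.038566287606954575, 0.02780456654727459), 86.29955291748047))
342 ((0.4633103013038635, 0.2966880202293396), (0.039419129490852356, 0.02683486044406891), 86.52511596679688) 0.054275584230795926
```

Call:
move_arm --targets '[45, 0.03, 0.015, 0.25, 0, 0, -0.02, 45, 0, 0, 0.3, 0, 0, 0, 45, 0, 0, 0.25, 0, 0, 0, 45, 0, 0, 0.15, 0, 0, 0, 45, 0, 0, 0, 0, 0, 0]'

```text
time: 12.35
tool_pos: [0.4452, 0.0451, -0.0216]
eef_rot: [-1.897, -2.504, 0.001]
ft_force: [-0.4, 0.4, 0.4]
gripper_width: 0.521
grip_force: 0.0
```

Call:
move_arm --targets '[20, 0, 0, 0, 0, 0, 0, 20, 0, 0, 0, 0, 0, 0, 20, 0, 0, 0, 0, 0, 0, 20, 0, 0, 0, 0, 0, 0, 20, 0, 0, 0, 0, 0, 0]'

```text
time: 12.85
tool_pos: [0.4458, 0.0452, -0.0207]
eef_rot: [1.897, 2.503, 0.001]
ft_force: [-1.1, -0.0, 6.8]
gripper_width: 0.305
grip_force: 30.1
```

```bash
python3 chk.py 0 105.7 .446 .0455 -.0205
```

```text
[[ 0.4458  0.0452 -0.0207]
 [ 0.4458  0.0452 -0.0207]]
at [ 0.4458  0.0452 -0.0207] yaw 105.7 q [ 0.18  0.63 -0.49  2.21  0.69  0.45 -0.6 ] w 25.8 F [-1.2  0.1  6.3] t 12.9
[ 0.004  0.005 -0.003] [ 0.008  0.002 -0.002]
```

Call:
move_arm --targets '[20, 0, 0, -0.2, 0, 0, 0, 20, 0, 0, -0.4, 0, 0, 0, 20, 0, 0, -0.5, 0, 0, 0, 20, 0, 0, -0.5, 0, 0, 0, 20, 0, 0, -0.4, 0, 0, 0]'

```text
time: 13.45
tool_pos: [0.4454, 0.0452, 0.0807]
eef_rot: [1.897, 2.504, 0.001]
ft_force: [0.6, -0.2, -1.2]
gripper_width: 0.305
grip_force: 29.6
```

```bash
python3 -c "
from h import *
plan([.4622,.2975,.079],86.4,13)
"
```

```text
at [0.4454 0.0452 0.0807] yaw 105.7 q [ 0.34  0.47 -0.7   2.12  0.46  0.71 -0.39] w 26.0 F [ 0.6 -0.2 -1.2] t 13.4
[0.367 0.13  0.003] [ 0.    -0.     0.186]
[0.37  0.12  0.003] [ 0.    -0.     0.186]
[0.373 0.111 0.003] [ 0.    -0.     0.186]
[0.376 0.101 0.003] [ 0.    -0.     0.186]
[0.378 0.091 0.003] [ 0.    -0.     0.186]
[0.38  0.081 0.003] [ 0.    -0.     0.186]
[0.382 0.072 0.003] [ 0.    -0.     0.186]
[0.384 0.062 0.003] [ 0.    -0.     0.186]
[0.386 0.052 0.003] [ 0.    -0.     0.186]
[0.387 0.042 0.003] [ 0.    -0.     0.186]
[0.388 0.032 0.003] [ 0.    -0.     0.186]
[0.388 0.022 0.003] [ 0.    -0.     0.186]
[0.389 0.012 0.003] [ 0.    -0.     0.186]
```

Call:
move_arm --targets '[20, 0.367, 0.13, 0, 0, 0, 0.186, 20, 0.37, 0.12, 0, 0, 0, 0.186, 20, 0.373, 0.111, 0, 0, 0, 0.186, 20, 0.376, 0.101, 0, 0, 0, 0.186, 20, 0.378, 0.091, 0, 0, 0, 0.186]'

```text
time: 13.95
tool_pos: [0.4518, 0.1429, 0.0795]
eef_rot: [2.057, 2.374, 0.0]
ft_force: [-0.6, 0.5, -0.0]
gripper_width: 0.3
grip_force: 29.6
```

Call:
move_arm --targets '[20, 0.38, 0.081, 0, 0, 0, 0.186, 20, 0.382, 0.072, 0, 0, 0, 0.186, 20, 0.384, 0.062, 0, 0, 0, 0.186, 20, 0.386, 0.052, 0, 0, 0, 0.186, 20, 0.387, 0.042, 0, 0, 0, 0.186]'

```text
time: 14.45
tool_pos: [0.4583, 0.2399, 0.0794]
eef_rot: [-2.207, -2.236, -0.0]
ft_force: [0.6, 0.3, 0.2]
gripper_width: 0.305
grip_force: 29.6
```

Call:
move_arm --targets '[20, 0.388, 0.032, 0, 0, 0, 0.186, 20, 0.388, 0.022, 0, 0, 0, 0.186, 20, 0.389, 0.012, 0, 0, 0, 0.186, 20, 0, 0, 0.2, 0, 0, 0, 20, 0, 0, 0.2, 0, 0, 0]'

```text
time: 14.95
tool_pos: [0.4623, 0.297, 0.0585]
eef_rot: [2.29, 2.151, -0.0]
ft_force: [-0.4, -0.3, 0.2]
gripper_width: 0.301
grip_force: 29.6
```

Call:
move_arm --targets '[20, 0, 0, 0.2, 0, 0, 0, 20, 0, 0, 0.1, 0, 0, 0, 20, 0, 0, 0, 0, 0, 0, 20, 0, 0, 0, 0, 0, 0, 20, 0, 0, 0, 0, 0, 0]'

```text
time: 15.45
tool_pos: [0.4627, 0.2974, 0.0441]
eef_rot: [2.291, 2.149, 0.001]
ft_force: [0.2, -0.9, -0.4]
gripper_width: 0.304
grip_force: 29.6
```

```bash
python3 chk.py 0 86.4 .4622 .2975 .033; python3 -c "
from h import *
c=snap('side','s4.png');w=cloud(c)
im=cv2.imread('pics/s4.png')[120:190,210:290];cv2.imwrite('pics/s4c.png',cv2.resize(im,None,fx=6,fy=6,interpolation=cv2.INTER_CUBIC))
"
```

```text
[[0.4627 0.2975 0.0441]
 [0.4627 0.2975 0.0441]]
at [0.4627 0.2975 0.0441] yaw 86.3 q [-0.27  0.62 -0.53  1.9   0.45  0.74 -1.12] w 25.7 F [-0.5 -0.3 -0.8] t 15.6
[-0.001 -0.01   0.222] [ 0.004 -0.003 -0.008]
```

View pics/s4c.png

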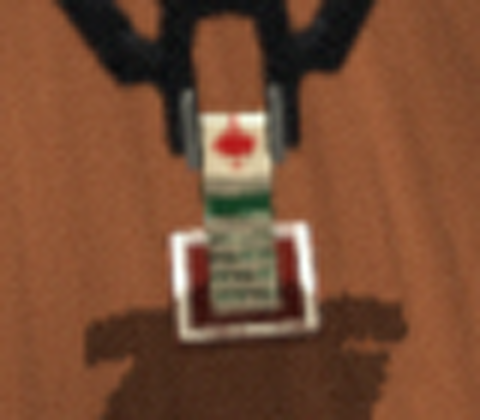

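Call:
move_arm --targets '[20, 0, -0.01, 0.1, 0, 0, 0, 20, 0, 0, 0.06, 0, 0, 0, 20, 0, 0, 0.03, 0, 0, 0, 20, 0, 0, 0, 0, 0, 0, 20, 0, 0, 0, 0, 0, 0]'

```text
time: 16.1
tool_pos: [0.4619, 0.2975, 0.0342]
eef_rot: [-2.291, -2.149, 0.0]
ft_force: [0.2, -0.4, -0.9]
gripper_width: 0.304
grip_force: 29.6
```

Call:
move_arm --targets '[20, 0, 0, 0.015, 0, 0, 0, 20, 0, 0, 0.01, 0, 0, 0, 20, 0, 0, 0, 0, 0, 0, 20, 0, 0, 0, 0, 0, 0, 20, 0, 0, 0, 0, 0, 0]'

```text
time: 16.6
tool_pos: [0.4621, 0.2976, 0.0334]
eef_rot: [2.291, 2.149, 0.001]
ft_force: [-1.3, 0.1, 5.5]
gripper_width: 0.304
grip_force: 30.2
```

Call:
move_arm --targets '[32, 0, 0, 0, 0, 0, 0, 45, 0, 0, 0, 0, 0, 0, 45, 0, 0, 0, 0, 0, 0, 45, 0, 0, -0.1, 0, 0, 0, 45, 0, 0, -0.3, 0, 0, 0]'

```text
time: 17.1
tool_pos: [0.4612, 0.2969, 0.0523]
eef_rot: [-2.291, -2.149, 0.004]
ft_force: [0.2, -0.2, -0.4]
gripper_width: 0.526
grip_force: 0.0
```

Call:
move_arm --targets '[45, 0, 0, -0.4, 0, 0, 0, 45, 0, 0, -0.4, 0, 0, 0, 45, -0.2, 0, -0.4, 0, 0, 0, 45, -0.5, 0, 0, 0, 0, 0, 45, -0.8, 0, 0, 0, 0, 0]'

```text
time: 17.6
tool_pos: [0.4575, 0.2246, 0.1142]
eef_rot: [-2.287, -2.153, -0.006]
ft_force: [0.8, -0.8, -0.6]
gripper_width: 0.528
grip_force: 0.0
```

```bash
python3 -c "
from h import *
plan([.4485,-.0637,.06],67.5,10)
"
```

```text
at [0.4575 0.2246 0.1142] yaw 86.5 q [-0.09  0.48 -0.61  1.93  0.36  0.84 -0.94] w 45.1 F [ 0.8 -0.8 -0.6] t 17.6
[-0.577  0.017  0.107] [ 0.001 -0.002  0.238]
[-0.576  0.036  0.107] [ 0.001 -0.002  0.238]
[-0.575  0.055  0.107] [ 0.001 -0.002  0.238]
[-0.572  0.074  0.107] [ 0.001 -0.002  0.238]
[-0.57   0.093  0.107] [ 0.001 -0.002  0.238]
[-0.566  0.112  0.108] [ 0.001 -0.002  0.238]
[-0.562  0.131  0.108] [ 0.001 -0.002  0.238]
[-0.557  0.149  0.108] [ 0.001 -0.002  0.238]
[-0.552  0.168  0.108] [ 0.001 -0.002  0.238]
[-0.546  0.186  0.108] [ 0.001 -0.002  0.238]
```

Call:
move_arm --targets '[45, -0.577, 0.017, 0.107, 0, 0, 0.238, 45, -0.576, 0.036, 0.107, 0, 0, 0.238, 45, -0.575, 0.055, 0.107, 0, 0, 0.238, 45, -0.572, 0.074, 0.107, 0, 0, 0.238, 45, -0.57, 0.093, 0.107, 0, 0, 0.238]'

```text
time: 18.1
tool_pos: [0.4521, 0.0773, 0.0864]
eef_rot: [2.463, 1.95, 0.001]
ft_force: [0.3, -0.1, 0.3]
gripper_width: 0.523
grip_force: 0.0
```

Call:
move_arm --targets '[45, -0.566, 0.112, 0.107, 0, 0, 0.238, 45, -0.562, 0.131, 0.107, 0, 0, 0.238, 45, -0.557, 0.149, 0.107, 0, 0, 0.238, 45, -0.552, 0.168, 0.107, 0, 0, 0.238, 45, -0.546, 0.186, 0.107, 0, 0, 0.238]'

```text
time: 18.6
tool_pos: [0.4473, -0.0669, 0.0597]
eef_rot: [2.616, 1.739, 0.001]
ft_force: [0.4, -0.0, 0.6]
gripper_width: 0.524
grip_force: 0.0
```

Call:
move_arm --targets '[45, 0, 0, 0.2, 0, 0, 0, 45, 0, 0, 0.2, 0, 0, 0, 45, 0, 0, 0.1, 0, 0, 0, 45, 0, 0, 0, 0, 0, 0, 45, 0, 0, 0, 0, 0, 0]'

```text
time: 19.1
tool_pos: [0.4473, -0.0647, 0.0345]
eef_rot: [-2.613, -1.743, -0.0]
ft_force: [0.6, 0.4, -0.3]
gripper_width: 0.529
grip_force: 0.0
```

```bash
python3 chk.py 0 67.5 .4485 -.0637 -.017;python3 -c "
from h import *
c=snap('top')
w=cloud(c)
for h in(.054,.064):
    m=(np.hypot(w[...,0]-.4627,w[...,1]-.298)<.03)&(abs(w[...,2]-h)<.004);q=w[m];print(len(q),len(q)>9 and cv2.minAreaRect(q[:,:2].astype(np.float32)))
"
```

```text
[[ 0.4475 -0.0649  0.0347]
 [ 0.4475 -0.0651  0.0348]]
at [ 0.4475 -0.0651  0.0348] yaw 67.4 q [ 0.4   0.51 -0.44  2.16  0.41  0.55 -0.74] w 45.1 F [ 0.2  0.6 -0.7] t 19.2
[0.033 0.008 1.036] [ 0.003 -0.002 -0.016]
41 ((0.45439234375953674, 0.29015210270881653), (0.021013284102082253, 0.0439651794731617), 34.036678314208984)
350 ((0.46317803859710693, 0.29806458950042725), (0.039447762072086334, 0.026967298239469528), 85.84980010986328)
```

Call:
move_arm --targets '[45, 0.033, 0.01, 0.25, 0, 0, 0, 45, 0, 0, 0.3, 0, 0, 0, 45, 0, 0, 0.3, 0, 0, 0, 40, 0, 0, 0.18, 0, 0, 0, 40, 0, 0, 0, 0, 0, 0]'

```text
time: 19.75
tool_pos: [0.4478, -0.0642, -0.0177]
eef_rot: [-2.614, -1.741, 0.002]
ft_force: [-0.2, 0.5, 0.2]
gripper_width: 0.466
grip_force: 0.0
```

Call:
move_arm --targets '[12, 0, 0, 0, 0, 0, 0, 12, 0, 0, 0, 0, 0, 0, 12, 0, 0, 0, 0, 0, 0, 12, 0, 0, 0, 0, 0, 0, 12, 0, 0, 0, 0, 0, 0]'

```text
time: 20.25
tool_pos: [0.4487, -0.0645, -0.0164]
eef_rot: [2.615, 1.74, 0.001]
ft_force: [-1.1, 0.0, 5.5]
gripper_width: 0.227
grip_force: 31.1
```

Call:
move_arm --targets '[12, 0, 0, 0, 0, 0, 0, 12, 0, 0, -0.3, 0, 0, 0, 12, 0, 0, -0.4, 0, 0, 0, 12, 0, 0, -0.4, 0, 0, 0, 12, 0, 0, -0.3, 0, 0, 0]'

```text
time: 20.75
tool_pos: [0.4484, -0.0645, 0.0541]
eef_rot: [2.615, 1.741, 0.001]
ft_force: [0.8, -0.5, -1.2]
gripper_width: 0.224
grip_force: 30.3
```

```bash
python3 -c "
from h import *
plan([.5193,-.3008,.055],90,10)
"
```

```text
at [ 0.4484 -0.0645  0.0541] yaw 67.3 q [ 0.42  0.48 -0.47  2.13  0.38  0.61 -0.71] w 19.1 F [ 0.8 -0.5 -1.2] t 20.8
[-0.381  0.313 -0.002] [ 0.    -0.    -0.284]
[-0.393  0.298 -0.002] [ 0.    -0.    -0.284]
[-0.405  0.282 -0.002] [ 0.    -0.    -0.284]
[-0.416  0.266 -0.002] [ 0.    -0.    -0.284]
[-0.426  0.249 -0.002] [ 0.    -0.    -0.284]
[-0.435  0.232 -0.002] [ 0.    -0.    -0.284]
[-0.444  0.215 -0.002] [ 0.    -0.    -0.284]
[-0.452  0.197 -0.002] [ 0.    -0.    -0.284]
[-0.46   0.179 -0.002] [ 0.    -0.    -0.284]
[-0.467  0.161 -0.002] [ 0.    -0.    -0.284]
```

Call:
move_arm --targets '[12, -0.381, 0.313, 0, 0, 0, -0.284, 12, -0.393, 0.298, 0, 0, 0, -0.284, 12, -0.405, 0.282, 0, 0, 0, -0.284, 12, -0.416, 0.266, 0, 0, 0, -0.284, 12, -0.426, 0.249, 0, 0, 0, -0.284]'

```text
time: 21.25
tool_pos: [0.4837, -0.1837, 0.053]
eef_rot: [-2.429, -1.993, 0.0]
ft_force: [0.3, 0.0, -0.7]
gripper_width: 0.226
grip_force: 30.4
```

Call:
move_arm --targets '[12, -0.435, 0.232, 0, 0, 0, -0.284, 12, -0.444, 0.215, 0, 0, 0, -0.284, 12, -0.452, 0.197, 0, 0, 0, -0.284, 12, -0.46, 0.179, 0, 0, 0, -0.284, 12, -0.467, 0.161, 0, 0, 0, -0.284]'

```text
time: 21.75
tool_pos: [0.5191, -0.3018, 0.0529]
eef_rot: [-2.219, -2.223, 0.0]
ft_force: [1.2, -0.1, -0.9]
gripper_width: 0.226
grip_force: 30.4
```

Call:
move_arm --targets '[12, 0, 0, 0.2, 0, 0, 0, 12, 0, 0, 0.3, 0, 0, 0, 12, 0, 0, 0.2, 0, 0, 0, 12, 0, 0, 0, 0, 0, 0, 12, 0, 0, 0, 0, 0, 0]'

```text
time: 22.25
tool_pos: [0.5191, -0.2996, 0.0177]
eef_rot: [-2.219, -2.223, 0.0]
ft_force: [-0.2, 1.6, 0.2]
gripper_width: 0.224
grip_force: 30.3
```

```bash
python3 chk.py 0 90 .5193 -.3008 -.0155;python3 -c "
from h import *
c=snap('side','s5.png')
im=cv2.imread('pics/s5.png')[300:450,250:400];cv2.imwrite('pics/s5c.png',cv2.resize(im,None,fx=4,fy=4,interpolation=cv2.INTER_CUBIC))
"
```

```text
[[ 0.5195 -0.2999  0.0182]
 [ 0.5197 -0.3002  0.0185]]
at [ 0.5197 -0.3002  0.0185] yaw 90.1 q [ 0.83  0.72 -0.57  1.78  0.52  0.79 -0.  ] w 19.3 F [-0.5 -0.9 -0.6] t 22.4
[-0.013 -0.009  0.679] [0.004 0.001 0.009]
```

View pics/s5c.png

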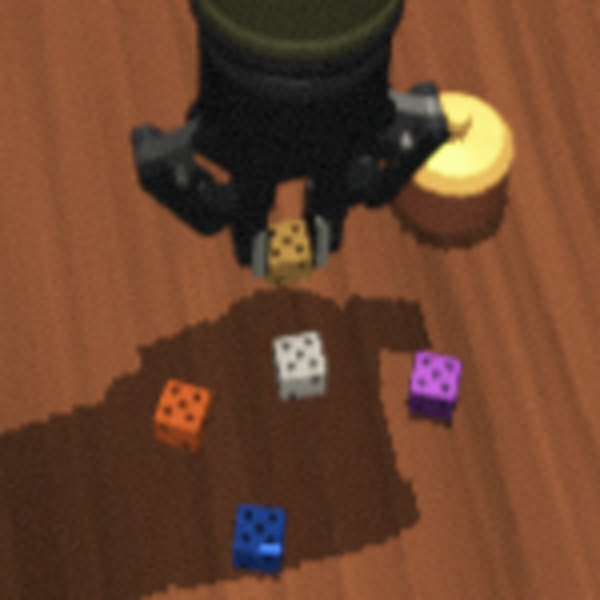

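Call:
move_arm --targets '[12, -0.013, -0.009, 0.15, 0, 0, 0, 12, 0, 0, 0.2, 0, 0, 0, 12, 0, 0, 0.2, 0, 0, 0, 12, 0, 0, 0.1, 0, 0, 0, 12, 0, 0, 0.0, 0, 0, 0]'

```text
time: 22.9
tool_pos: [0.5184, -0.3011, -0.0155]
eef_rot: [-2.22, -2.221, 0.001]
ft_force: [0.6, 0.1, -0.8]
gripper_width: 0.222
grip_force: 30.4
```

```bash
python3 chk.py 0 90 .5193 -.3008 -.0165
```

```text
[[ 0.5186 -0.3011 -0.0151]
 [ 0.5188 -0.3012 -0.0148]]
at [ 0.5188 -0.3012 -0.0148] yaw 90.0 q [ 0.81  0.76 -0.54  1.81  0.56  0.73 -0.03] w 19.4 F [-0.1 -0.3 -0.9] t 23.0
[0.007 0.01  0.034] [-0.002 -0.003  0.004]
```

Call:
move_arm --targets '[12, 0, 0.01, 0.03, 0, 0, 0, 12, 0, 0, 0.02, 0, 0, 0, 12, 0, 0, 0.0, 0, 0, 0, 12, 0, 0, 0, 0, 0, 0, 12, 0, 0, 0.0, 0, 0, 0]'

```text
time: 23.5
tool_pos: [0.5197, -0.3014, -0.0164]
eef_rot: [2.22, 2.221, 0.0]
ft_force: [-0.9, 1.0, 5.6]
gripper_width: 0.227
grip_force: 31.0
```

```bash
python3 chk.py 0 90 .5193 -.3008 -.0165
```

```text
[[ 0.5196 -0.3014 -0.0164]
 [ 0.5197 -0.3014 -0.0164]]
at [ 0.5197 -0.3014 -0.0164] yaw 90.0 q [ 0.81  0.77 -0.53  1.81  0.56  0.72 -0.03] w 19.3 F [-0.6  0.9  5.6] t 23.6
[ 0.011 -0.007  0.003] [0.005 0.003 0.003]
```

Call:
move_arm --targets '[25, 0, 0, 0, 0, 0, 0, 34, 0, 0, 0, 0, 0, 0, 34, 0, 0, 0, 0, 0, 0, 34, 0, 0, -0.2, 0, 0, 0, 34, 0, 0, -0.4, 0, 0, 0]'

```text
time: 24.1
tool_pos: [0.5184, -0.3009, 0.0125]
eef_rot: [-2.219, -2.22, 0.001]
ft_force: [-0.3, -0.2, -1.0]
gripper_width: 0.4
grip_force: 0.0
```

Call:
move_arm --targets '[34, 0, 0, -0.4, 0, 0, 0, 40, 0, 0, -0.5, 0, 0, 0, 60, 0, 0, -0.5, 0, 0, 0, 80, 0, 0, -0.3, 0, 0, 0, 80, 0, 0, 0, 0, 0, 0]'

```text
time: 24.6
tool_pos: [0.5208, -0.3017, 0.1009]
eef_rot: [2.218, 2.219, 0.002]
ft_force: [-0.0, 0.3, 0.4]
gripper_width: 0.931
grip_force: 0.0
```

```bash
python3 -c "
from h import *
plan([.607,-.2545,.098],90,3)
"
```

```text
at [ 0.5208 -0.3017  0.1009] yaw 90.0 q [ 0.87  0.63 -0.63  1.71  0.44  0.95  0.07] w 79.5 F [-0.   0.3  0.4] t 24.6
[0.315 0.574 0.021] [0.01  0.005 0.001]
[0.315 0.574 0.02 ] [0.01  0.005 0.001]
[0.315 0.574 0.02 ] [0.01  0.005 0.001]
```

Call:
move_arm --targets '[80, 0.3, 0.55, 0, 0, 0, 0, 80, 0.33, 0.6, 0, 0, 0, 0, 80, 0.31, 0.57, 0, 0, 0, 0, 80, 0, 0, 0, 0, 0, 0, 80, 0, 0, 0, 0, 0, 0]'

```text
time: 25.1
tool_pos: [0.6053, -0.2533, 0.097]
eef_rot: [-2.218, -2.223, 0.001]
ft_force: [-1.1, 0.1, -1.2]
gripper_width: 0.937
grip_force: 0.0
```

```bash
python3 chk.py 0 90 .607 -.2545 -.018;python3 -c "
from h import *
c=snap('side','s6.png')
w=cloud(c);m=(np.hypot(w[...,0]-.5195,w[...,1]+.32)<.045)&(abs(w[...,2]-.02)<.004);
m=m.astype(np.uint8);k,l,s,_=cv2.connectedComponentsWithStats(m)
for i in range(1,k):
    if s[i,4]>30: q=w[l==i];print(s[i,4],cv2.minAreaRect(q[:,:2].astype(np.float32)))
im=cv2.imread('pics/s6.png')[220:420,250:450];cv2.imwrite('pics/s6c.png',cv2.resize(im,None,fx=3,fy=3,interpolation=cv2.INTER_CUBIC))
"
```

```text
[[ 0.6045 -0.2544  0.0971]
 [ 0.6041 -0.2551  0.0972]]
at [ 0.6041 -0.2551  0.0972] yaw 90.0 q [ 0.71  0.7  -0.61  1.55  0.45  1.03 -0.03] w 79.8 F [-0.  -0.9 -0.1] t 25.2
[0.013 0.062 2.305] [-0.013  0.002 -0.003]
120 ((0.5194035768508911, -0.3020055890083313), (0.0232840683311224, 0.019668955355882645), 89.37130737304688)
124 ((0.519223690032959, -0.33655714988708496), (0.02269476093351841, 0.0197466891258955), 89.95698547363281)
```

View pics/s6c.png

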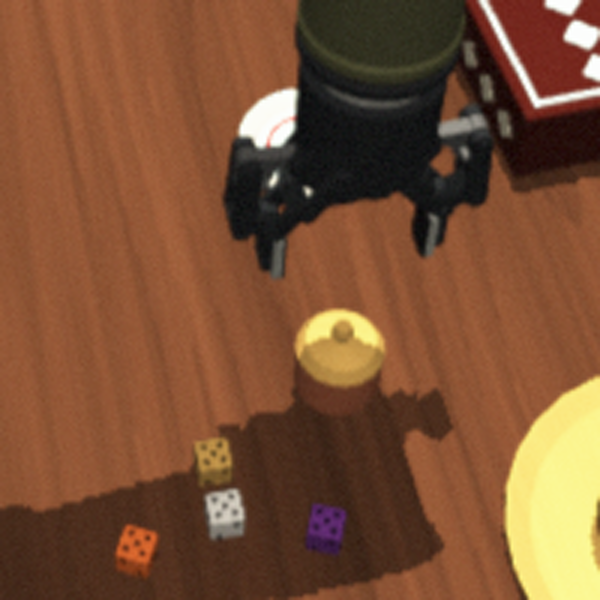

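Call:
move_arm --targets '[80, 0, 0.06, 0.3, 0, 0, 0, 80, 0, 0, 0.4, 0, 0, 0, 80, 0, 0, 0.3, 0, 0, 0, 80, 0, 0, 0, 0, 0, 0, 80, 0, 0, 0, 0, 0, 0]'

```text
time: 25.75
tool_pos: [0.608, -0.2544, 0.0475]
eef_rot: [-2.221, -2.221, 0.0]
ft_force: [0.3, 0.5, 0.1]
gripper_width: 0.932
grip_force: 0.0
```

Call:
move_arm --targets '[80, 0, 0, 0.3, 0, 0, 0, 80, 0, 0, 0.4, 0, 0, 0, 80, 0, 0, 0.3, 0, 0, 0, 80, 0, 0, 0.2, 0, 0, 0, 80, 0, 0, 0, 0, 0, 0]'

```text
time: 26.25
tool_pos: [0.6074, -0.254, -0.0137]
eef_rot: [-2.219, -2.22, 0.002]
ft_force: [-0.4, -0.2, -0.1]
gripper_width: 0.94
grip_force: 0.0
```

```bash
python3 chk.py 0 90 .607 -.2545 -.020;python3 -c "
from h import *
c=snap('side','s7.png')
im=cv2.imread('pics/s7.png')[260:410,290:440];cv2.imwrite('pics/s7c.png',cv2.resize(im,None,fx=4,fy=4,interpolation=cv2.INTER_CUBIC))
"
```

```text
[[ 0.6081 -0.2541 -0.0126]
 [ 0.6086 -0.2542 -0.0119]]
at [ 0.6086 -0.2542 -0.0119] yaw 90.0 q [ 0.67  0.83 -0.54  1.63  0.54  0.84 -0.1 ] w 80.1 F [0.1 0.  0.9] t 26.4
[-0.007 -0.033  0.163] [ 0.002 -0.001  0.003]
```

View pics/s7c.png

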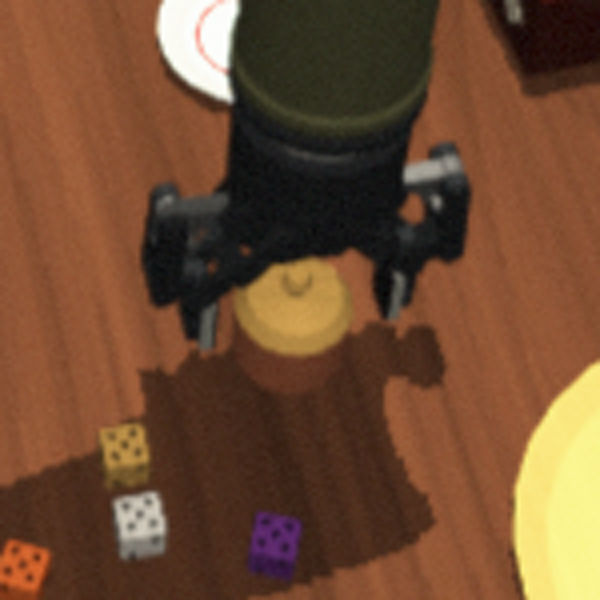

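Call:
move_arm --targets '[75, 0, -0.025, 0.1, 0, 0, 0, 65, 0, 0, 0, 0, 0, 0, 58, 0, 0, 0, 0, 0, 0, 54, 0, 0, 0, 0, 0, 0, 50, 0, 0, 0, 0, 0, 0]' --grip_force 25

```text
time: 26.9
tool_pos: [0.6074, -0.2543, -0.0165]
eef_rot: [2.221, 2.221, 0.0]
ft_force: [-1.1, 0.3, 3.4]
gripper_width: 0.62
grip_force: 26.5
```

Call:
move_arm --targets '[48, 0, 0, 0, 0, 0, 0, 46, 0, 0, 0, 0, 0, 0, 46, 0, 0, 0, 0, 0, 0, 46, 0, 0, 0, 0, 0, 0, 46, 0, 0, 0, 0, 0, 0]'

```text
time: 27.4
tool_pos: [0.6074, -0.2544, -0.0165]
eef_rot: [2.221, 2.221, 0.0]
ft_force: [-1.1, -0.0, 5.6]
gripper_width: 0.624
grip_force: 26.6
```

```bash
python3 chk.py 0 90 .607 -.2545 -.020; python3 -c "
from h import *
from m import px
T=snap('top');w=cloud(T)
for n,r in(('saucer',.06),('ashtray',.055)):
    u,v,h=px[n];p=onplane(T,u,v,h)
    m=(np.hypot(w[...,0]-p[0],w[...,1]-p[1])<r)&(w[...,2]>.006);q=w[m]
    print(n,cv2.minEnclosingCircle(q[:,:2].astype(np.float32)),cv2.minAreaRect(q[:,:2].astype(np.float32)))"
```

```text
[[ 0.6074 -0.2544 -0.0165]
 [ 0.6073 -0.2544 -0.0165]]
at [ 0.6073 -0.2544 -0.0165] yaw 90.0 q [ 0.66  0.83 -0.54  1.64  0.54  0.83 -0.11] w 53.2 F [-1.3  0.7  5.8] t 27.5
[-0.002 -0.007  0.07 ] [0.004 0.002 0.002]
saucer ((0.6354659795761108, -0.06941064447164536), 0.049769602715969086) ((0.6355053782463074, -0.06886851787567139), (0.09785068035125732, 0.096794992685318), 51.45222854614258)
ashtray ((0.6180852055549622, 0.1383419781923294), 0.04513438418507576) ((0.6180146932601929, 0.13816481828689575), (0.08929172158241272, 0.08840368688106537), 35.52195358276367)
```

Call:
move_arm --targets '[46, 0, 0, -0.1, 0, 0, 0, 46, 0, 0, -0.3, 0, 0, 0, 46, 0, 0, -0.5, 0, 0, 0, 46, 0, 0, -0.4, 0, 0, 0, 46, 0, 0, -0.2, 0, 0, 0]'

```text
time: 28.05
tool_pos: [0.6081, -0.2543, 0.0607]
eef_rot: [2.219, 2.22, 0.002]
ft_force: [0.3, -0.6, -1.4]
gripper_width: 0.623
grip_force: 26.7
```

```bash
python3 -c "
from h import *
plan([.6268,.0345,.0585],90,15)
" | head -3
```

```text
at [ 0.6081 -0.2543  0.0607] yaw 90.0 q [ 0.69  0.74 -0.59  1.58  0.48  0.96 -0.05] w 53.2 F [ 0.3 -0.6 -1.4] t 28.1
[0.385 0.025 0.003] [0.001 0.    0.   ]
[0.385 0.025 0.003] [0.001 0.    0.   ]
```

Call:
move_arm --targets '[46, 0.15, 0.025, 0, 0, 0, 0, 46, 0.3, 0.025, 0, 0, 0, 0, 46, 0.4, 0.025, 0, 0, 0, 0, 46, 0.45, 0.025, 0, 0, 0, 0, 46, 0.45, 0.025, 0, 0, 0, 0]'

```text
time: 28.55
tool_pos: [0.6124, -0.1641, 0.0566]
eef_rot: [-2.218, -2.221, 0.001]
ft_force: [-0.5, -0.4, -2.2]
gripper_width: 0.619
grip_force: 26.7
```

Call:
move_arm --targets '[46, 0.45, 0.025, 0, 0, 0, 0, 46, 0.45, 0.025, 0, 0, 0, 0, 46, 0.45, 0.025, 0, 0, 0, 0, 46, 0.45, 0.025, 0, 0, 0, 0, 46, 0.45, 0.025, 0, 0, 0, 0]'

```text
time: 29.05
tool_pos: [0.6183, -0.0515, 0.0567]
eef_rot: [-2.217, -2.222, 0.002]
ft_force: [-0.1, -0.1, -1.4]
gripper_width: 0.624
grip_force: 26.7
```

Call:
move_arm --targets '[46, 0.45, 0.025, 0, 0, 0, 0, 46, 0.45, 0.025, 0, 0, 0, 0, 46, 0.4, 0.025, 0, 0, 0, 0, 46, 0.3, 0.025, 0, 0, 0, 0, 46, 0.175, 0.025, 0, 0, 0, 0]'

```text
time: 29.55
tool_pos: [0.6249, 0.0372, 0.0573]
eef_rot: [-2.217, -2.224, 0.001]
ft_force: [-0.5, 0.3, -1.4]
gripper_width: 0.622
grip_force: 26.7
```

Call:
move_arm --targets '[46, 0, 0, 0.1, 0, 0, 0, 46, 0, 0, 0.3, 0, 0, 0, 46, 0, 0, 0.3, 0, 0, 0, 46, 0, 0, 0.2, 0, 0, 0, 46, 0, 0, 0.1, 0, 0, 0]'

```text
time: 30.05
tool_pos: [0.6247, 0.0334, 0.0059]
eef_rot: [-2.221, -2.22, 0.004]
ft_force: [0.2, -0.6, -2.1]
gripper_width: 0.623
grip_force: 26.7
```

Call:
move_arm --targets '[46, 0, 0, 0, 0, 0, 0, 46, 0, 0, 0, 0, 0, 0, 46, 0, 0, 0, 0, 0, 0, 46, 0, 0, 0, 0, 0, 0, 46, 0, 0, 0, 0, 0, 0]'

```text
time: 30.55
tool_pos: [0.626, 0.0345, 0.0084]
eef_rot: [2.221, 2.221, 0.001]
ft_force: [0.5, -0.7, -1.6]
gripper_width: 0.621
grip_force: 26.7
```

```bash
python3 chk.py 0 90 .6268 .0345 -.0165
```

```text
[[0.6259 0.0345 0.0084]
 [0.6259 0.0345 0.0083]]
at [0.6259 0.0345 0.0083] yaw 90.0 q [ 0.22  0.76 -0.53  1.72  0.51  0.81 -0.55] w 53.2 F [-0.3 -0.1 -1.7] t 30.6
[0.001 0.018 0.495] [0.003 0.    0.003]
```

Call:
move_arm --targets '[46, 0, 0.018, 0.1, 0, 0, 0, 46, 0, 0, 0.2, 0, 0, 0, 46, 0, 0, 0.12, 0, 0, 0, 46, 0, 0, 0.05, 0, 0, 0, 46, 0, 0, 0, 0, 0, 0]'

```text
time: 31.15
tool_pos: [0.6262, 0.0345, -0.016]
eef_rot: [-2.22, -2.222, 0.001]
ft_force: [0.6, -0.0, -1.3]
gripper_width: 0.619
grip_force: 26.7
```

Call:
move_arm --targets '[46, 0, 0, 0.02, 0, 0, 0, 46, 0, 0, 0.02, 0, 0, 0, 46, 0, 0, 0, 0, 0, 0, 46, 0, 0, 0, 0, 0, 0, 46, 0, 0, 0, 0, 0, 0]'

```text
time: 31.65
tool_pos: [0.6267, 0.0346, -0.0165]
eef_rot: [2.221, 2.222, 0.0]
ft_force: [-2.7, -0.2, 8.4]
gripper_width: 0.622
grip_force: 27.5
```

```bash
python3 chk.py 0 90 .6268 .0345 -.0165
```

```text
[[ 0.6267  0.0346 -0.0165]
 [ 0.6267  0.0346 -0.0166]]
at [ 0.6267  0.0346 -0.0166] yaw 90.0 q [ 0.21  0.79 -0.51  1.73  0.53  0.76 -0.57] w 53.4 F [-3.1 -0.6  8. ] t 31.8
[-0.002  0.002 -0.001] [0.004 0.001 0.003]
```

Call:
move_arm --targets '[60, 0, 0, 0, 0, 0, 0, 70, 0, 0, 0, 0, 0, 0, 80, 0, 0, 0, 0, 0, 0, 80, 0, 0, 0, 0, 0, 0, 80, 0, 0, -0.2, 0, 0, 0]'

```text
time: 32.25
tool_pos: [0.6257, 0.0343, -0.0084]
eef_rot: [-2.22, -2.221, 0.003]
ft_force: [-0.4, -0.3, 0.1]
gripper_width: 0.934
grip_force: 0.0
```

Call:
move_arm --targets '[80, 0, 0, -0.4, 0, 0, 0, 80, 0, 0, -0.6, 0, 0, 0, 80, 0, 0, -0.6, 0, 0, 0, 80, 0, 0, -0.6, 0, 0, 0, 80, 0, 0, -0.4, 0, 0, 0]'

```text
time: 32.75
tool_pos: [0.6273, 0.0349, 0.1256]
eef_rot: [2.22, 2.221, 0.004]
ft_force: [0.3, -0.0, 0.3]
gripper_width: 0.943
grip_force: 0.0
```

```bash
python3 -c "
from h import *
plan([.610,.2883,.12],90,13)
" | head -3
```

```text
at [0.6273 0.0349 0.1256] yaw 90.0 q [ 0.26  0.63 -0.61  1.6   0.4   1.03 -0.46] w 80.5 F [ 0.3 -0.   0.3] t 32.8
[ 0.39  -0.026  0.009] [ 0.002 -0.     0.   ]
[ 0.39  -0.026  0.009] [ 0.002 -0.     0.   ]
```

Call:
move_arm --targets '[80, 0.2, -0.026, 0, 0, 0, 0, 80, 0.35, -0.026, 0, 0, 0, 0, 80, 0.45, -0.026, 0, 0, 0, 0, 80, 0.5, -0.026, 0, 0, 0, 0, 80, 0.5, -0.026, 0, 0, 0, 0]'

```text
time: 33.25
tool_pos: [0.6187, 0.1369, 0.1213]
eef_rot: [-2.218, -2.222, 0.002]
ft_force: [1.6, 1.1, -0.2]
gripper_width: 0.934
grip_force: 0.0
```

Call:
move_arm --targets '[80, 0.5, -0.026, 0, 0, 0, 0, 80, 0.5, -0.026, 0, 0, 0, 0, 80, 0.5, -0.026, 0, 0, 0, 0, 80, 0.45, -0.026, 0, 0, 0, 0, 80, 0.4, -0.026, 0, 0, 0, 0]'

```text
time: 33.75
tool_pos: [0.6116, 0.255, 0.1211]
eef_rot: [-2.217, -2.223, 0.003]
ft_force: [-0.4, 0.7, 0.2]
gripper_width: 0.938
grip_force: 0.0
```

Call:
move_arm --targets '[80, 0.35, -0.026, 0, 0, 0, 0, 80, 0.25, -0.026, 0, 0, 0, 0, 80, 0.12, -0.026, 0, 0, 0, 0, 80, 0, 0, 0, 0, 0, 0, 80, 0, 0, 0, 0, 0, 0]'

```text
time: 34.25
tool_pos: [0.6099, 0.2869, 0.1223]
eef_rot: [2.222, 2.22, -0.001]
ft_force: [0.7, -0.4, -0.3]
gripper_width: 0.941
grip_force: 0.0
```

```bash
python3 chk.py 0 90 .610 .2883 -.003; python3 -c "
from h import *
T=snap('top','t8.png');w=cloud(T)
for n,p,r,lo in(('saucer',(.6355,-.069),.06,.006),('ashtray',(.618,.138),.055,.024),('pot',(.6268,.0345),.045,.03)):
    m=(np.hypot(w[...,0]-p[0],w[...,1]-p[1])<r)&(w[...,2]>lo);q=w[m]
    print(n,np.round(cv2.minAreaRect(q[:,:2].astype(np.float32))[0],4),q[:,2].max())
im=cv2.imread('pics/t8.png')[120:360,80:530];cv2.imwrite('pics/t8c.png',cv2.resize(im,None,fx=1.7,fy=1.7))"
```

```text
[[0.6101 0.2866 0.1224]
 [0.6102 0.2865 0.1225]]
at [0.6102 0.2865 0.1225] yaw 89.9 q [-0.16  0.7  -0.58  1.47  0.41  1.1  -0.82] w 80.1 F [-0.4  0.4  0.7] t 34.4
[ 0.038 -0.004  2.509] [ 0.002  0.006 -0.01 ]
saucer [ 0.6352 -0.0694] 0.016559666292320196
ashtray [0.6182 0.1384] 0.031068002961770258
pot [0.6274 0.034 ] 0.06380152344152279
```

View pics/t8c.png

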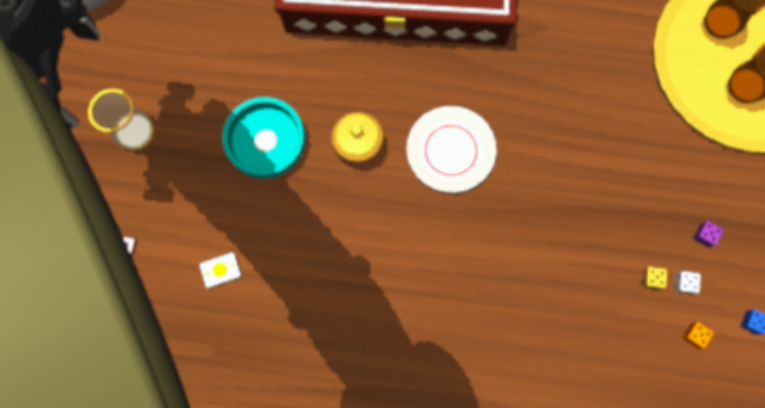

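Call:
move_arm --targets '[80, 0.03, 0, 0.3, 0, 0, 0, 80, 0, 0, 0.5, 0, 0, 0, 80, 0, 0, 0.5, 0, 0, 0, 80, 0, 0, 0.3, 0, 0, 0, 80, 0, 0, 0, 0, 0, 0]'

```text
time: 34.9
tool_pos: [0.6082, 0.2881, 0.0395]
eef_rot: [-2.22, -2.221, 0.007]
ft_force: [0.2, 0.4, 0.8]
gripper_width: 0.936
grip_force: 0.0
```

Call:
move_arm --targets '[80, 0, 0, 0.2, 0, 0, 0, 80, 0, 0, 0.4, 0, 0, 0, 80, 0, 0, 0.3, 0, 0, 0, 75, 0, 0, 0, 0, 0, 0, 70, 0, 0, 0, 0, 0, 0]'

```text
time: 35.4
tool_pos: [0.6097, 0.2897, -0.0023]
eef_rot: [-2.221, -2.222, -0.0]
ft_force: [-0.0, -0.9, 0.7]
gripper_width: 0.818
grip_force: 0.0
```

```bash
python3 chk.py 0 90 .610 .2883 -.003;python3 -c "
from h import *
c=snap('side','s9.png')
im=cv2.imread('pics/s9.png')[90:210,250:370];cv2.imwrite('pics/s9c.png',cv2.resize(im,None,fx=5,fy=5,interpolation=cv2.INTER_CUBIC))
"
```

```text
[[ 0.6101  0.2899 -0.0018]
 [ 0.6102  0.29   -0.0015]]
at [ 0.6102  0.29   -0.0015] yaw 90.0 q [-0.19  0.83 -0.52  1.58  0.5   0.87 -0.9 ] w 69.7 F [-1.1 -0.9  0.9] t 35.5
[-0.034 -0.004  0.031] [ 0.009 -0.007  0.003]
```

View pics/s9c.png

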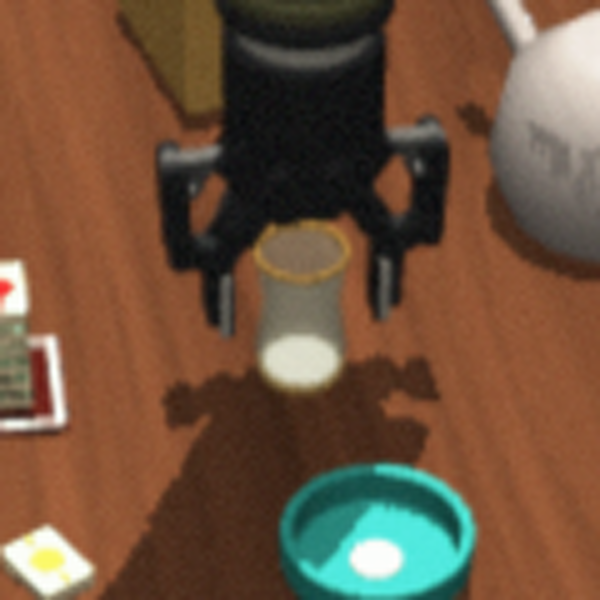

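Call:
move_arm --targets '[62, -0.03, 0, 0.02, 0, 0, 0, 55, 0, 0, 0, 0, 0, 0, 50, 0, 0, 0, 0, 0, 0, 46, 0, 0, 0, 0, 0, 0, 42, 0, 0, 0, 0, 0, 0]' --grip_force 22

```text
time: 36.05
tool_pos: [0.6099, 0.2879, -0.003]
eef_rot: [2.221, 2.221, 0.001]
ft_force: [-0.7, -0.2, 3.3]
gripper_width: 0.508
grip_force: 16.3
```

Call:
move_arm --targets '[38, 0, 0, 0, 0, 0, 0, 34, 0, 0, 0, 0, 0, 0, 32, 0, 0, 0, 0, 0, 0, 32, 0, 0, 0, 0, 0, 0, 32, 0, 0, 0, 0, 0, 0]'

```text
time: 36.55
tool_pos: [0.6099, 0.2879, -0.003]
eef_rot: [2.221, 2.221, 0.001]
ft_force: [0.2, -0.7, 5.0]
gripper_width: 0.511
grip_force: 16.6
```

```bash
python3 chk.py 0 90 .610 .2883 -.003
```

```text
[[ 0.6099  0.2879 -0.003 ]
 [ 0.6099  0.2879 -0.003 ]]
at [ 0.6099  0.2879 -0.003 ] yaw 90.0 q [-0.19  0.83 -0.52  1.58  0.5   0.87 -0.9 ] w 43.5 F [-1.  -0.4  5.6] t 36.6
[ 0.007  0.003 -0.001] [0.004 0.    0.002]
```

Call:
move_arm --targets '[32, 0, 0, -0.05, 0, 0, 0, 32, 0, 0, -0.15, 0, 0, 0, 32, 0, 0, -0.25, 0, 0, 0, 32, 0, 0, -0.3, 0, 0, 0, 32, 0, 0, -0.35, 0, 0, 0]'

```text
time: 37.15
tool_pos: [0.6096, 0.2881, 0.0529]
eef_rot: [-2.221, -2.222, -0.0]
ft_force: [0.6, 0.5, -0.9]
gripper_width: 0.511
grip_force: 17.4
```

Call:
move_arm --targets '[32, 0, 0, -0.35, 0, 0, 0, 32, 0, 0, -0.3, 0, 0, 0, 32, 0, 0, -0.25, 0, 0, 0, 32, 0, 0, -0.1, 0, 0, 0, 32, 0, 0, 0, 0, 0, 0]'

```text
time: 37.65
tool_pos: [0.61, 0.2881, 0.1024]
eef_rot: [2.221, 2.221, 0.002]
ft_force: [0.7, 0.5, -1.6]
gripper_width: 0.509
grip_force: 17.4
```

```bash
python3 chk.py 0 90 .6353 -.0692 .1;python3 -c "
from h import *
c=snap('side','s10.png')
im=cv2.imread('pics/s10.png')[50:210,230:390];cv2.imwrite('pics/s10c.png',cv2.resize(im,None,fx=3.5,fy=3.5,interpolation=cv2.INTER_CUBIC))
"
```

```text
[[0.6096 0.2878 0.1015]
 [0.6093 0.2877 0.1009]]
at [0.6093 0.2877 0.1009] yaw 90.0 q [-0.16  0.72 -0.58  1.49  0.42  1.06 -0.83] w 43.8 F [ 0.4 -0.3 -1.3] t 37.8
[-7.138  0.517  0.022] [-0.006  0.004  0.002]
```

View pics/s10c.png

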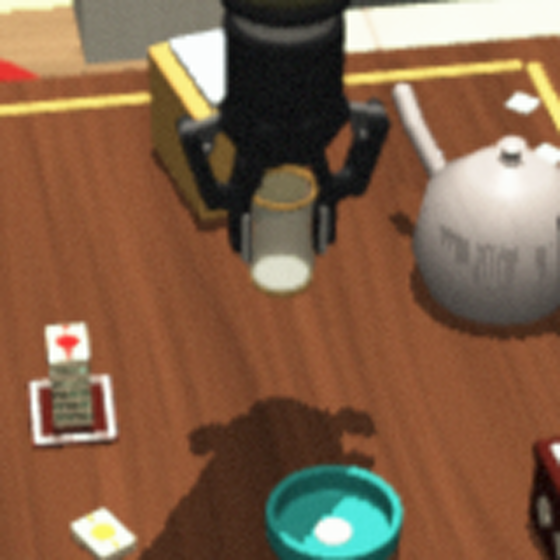

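Call:
move_arm --targets '[32, -0.1, 0.026, 0, 0, 0, 0, 32, -0.2, 0.026, 0, 0, 0, 0, 32, -0.3, 0.026, 0, 0, 0, 0, 32, -0.4, 0.026, 0, 0, 0, 0, 32, -0.45, 0.026, 0, 0, 0, 0]'

```text
time: 38.3
tool_pos: [0.6162, 0.2135, 0.1013]
eef_rot: [2.221, 2.221, -0.001]
ft_force: [0.6, 0.3, -0.4]
gripper_width: 0.511
grip_force: 17.4
```

Call:
move_arm --targets '[32, -0.45, 0.026, 0, 0, 0, 0, 32, -0.45, 0.026, 0, 0, 0, 0, 32, -0.45, 0.026, 0, 0, 0, 0, 32, -0.45, 0.026, 0, 0, 0, 0, 32, -0.45, 0.026, 0, 0, 0, 0]'

```text
time: 38.8
tool_pos: [0.6226, 0.1, 0.1014]
eef_rot: [2.222, 2.22, -0.001]
ft_force: [0.4, -0.3, -0.7]
gripper_width: 0.511
grip_force: 17.4
```

Call:
move_arm --targets '[32, -0.45, 0.026, 0, 0, 0, 0, 32, -0.45, 0.026, 0, 0, 0, 0, 32, -0.45, 0.026, 0, 0, 0, 0, 32, -0.45, 0.026, 0, 0, 0, 0, 32, -0.45, 0.026, 0, 0, 0, 0]'

```text
time: 39.3
tool_pos: [0.6288, -0.0124, 0.1014]
eef_rot: [2.223, 2.22, -0.001]
ft_force: [0.2, -0.1, -0.9]
gripper_width: 0.509
grip_force: 17.4
```

Call:
move_arm --targets '[32, -0.42, 0.026, 0, 0, 0, 0, 32, -0.35, 0.026, 0, 0, 0, 0, 32, -0.25, 0.026, 0, 0, 0, 0, 32, -0.12, 0.026, 0, 0, 0, 0, 32, -0.05, 0.026, 0, 0, 0, 0]'

```text
time: 39.8
tool_pos: [0.6358, -0.0695, 0.1014]
eef_rot: [-2.222, -2.221, -0.0]
ft_force: [-0.5, 1.2, -1.0]
gripper_width: 0.508
grip_force: 17.4
```

Call:
move_arm --targets '[32, 0, 0, 0.1, 0, 0, 0, 32, 0, 0, 0.3, 0, 0, 0, 32, 0, 0, 0.4, 0, 0, 0, 32, 0, 0, 0.4, 0, 0, 0, 32, 0, 0, 0.3, 0, 0, 0]'

```text
time: 40.3
tool_pos: [0.6347, -0.0679, 0.0241]
eef_rot: [-2.218, -2.222, 0.002]
ft_force: [0.8, 0.3, -0.6]
gripper_width: 0.507
grip_force: 17.4
```

Call:
move_arm --targets '[32, 0, 0, 0.1, 0, 0, 0, 32, 0, 0, 0, 0, 0, 0, 32, 0, 0, 0, 0, 0, 0, 32, 0, 0, 0, 0, 0, 0, 32, 0, 0, 0, 0, 0, 0]'

```text
time: 40.8
tool_pos: [0.6363, -0.0691, 0.0223]
eef_rot: [2.22, 2.221, 0.001]
ft_force: [0.5, -0.6, -0.6]
gripper_width: 0.508
grip_force: 17.4
```

```bash
python3 chk.py 0 90 .6353 -.0692 .002;python3 -c "
from h import *
c=snap('side');s=cloud(c)
m=(np.hypot(s[...,0]-.6353,s[...,1]+.0692)<.065)&(s[...,2]>.006)&(s[...,2]<.016);q=s[m];print('saucer',cv2.minEnclosingCircle(q[:,:2].astype(np.float32)))
"
```

```text
[[ 0.6362 -0.0691  0.0222]
 [ 0.636  -0.0691  0.0221]]
at [ 0.636  -0.0691  0.0221] yaw 90.0 q [ 0.39  0.76 -0.56  1.67  0.5   0.86 -0.37] w 43.4 F [-0.4 -0.2 -1. ] t 40.9
[-0.001 -0.015  0.401] [0.006 0.001 0.001]
saucer ((0.63370281457901, -0.06905356049537659), 0.05074167996644974)
```

Call:
move_arm --targets '[32, 0, -0.02, 0.1, 0, 0, 0, 32, 0, 0, 0.15, 0, 0, 0, 32, 0, 0, 0.08, 0, 0, 0, 32, 0, 0, 0.04, 0, 0, 0, 32, 0, 0, 0, 0, 0, 0]'

```text
time: 41.45
tool_pos: [0.6346, -0.0689, 0.0025]
eef_rot: [-2.221, -2.222, 0.001]
ft_force: [0.3, -0.4, -0.8]
gripper_width: 0.51
grip_force: 17.4
```

Call:
move_arm --targets '[32, 0, 0, 0.02, 0, 0, 0, 32, 0, 0, 0.02, 0, 0, 0, 32, 0, 0, 0, 0, 0, 0, 32, 0, 0, 0, 0, 0, 0, 32, 0, 0, 0, 0, 0, 0]'

```text
time: 41.95
tool_pos: [0.635, -0.0689, 0.002]
eef_rot: [2.22, 2.221, 0.001]
ft_force: [-2.4, 1.0, 6.4]
gripper_width: 0.513
grip_force: 17.8
```

```bash
python3 chk.py 0 90 .6353 -.0692 .002
```

```text
[[ 0.635  -0.0689  0.002 ]
 [ 0.635  -0.0688  0.002 ]]
at [ 0.635  -0.0688  0.002 ] yaw 90.0 q [ 0.38  0.78 -0.54  1.69  0.52  0.82 -0.39] w 43.3 F [-2.8  1.2  5.5] t 42.0
[-0.007  0.005 -0.001] [0.006 0.001 0.003]
```

Contact at the expected height; release slowly and retreat upward.

Call:
move_arm --targets '[48, 0, 0, 0, 0, 0, 0, 55, 0, 0, 0, 0, 0, 0, 65, 0, 0, 0, 0, 0, 0, 75, 0, 0, 0, 0, 0, 0, 78, 0, 0, 0, 0, 0, 0]'

```text
time: 42.55
tool_pos: [0.6348, -0.069, 0.0009]
eef_rot: [-2.221, -2.222, -0.0]
ft_force: [0.2, 0.4, -0.2]
gripper_width: 0.912
grip_force: 0.0
```

Call:
move_arm --targets '[78, 0, 0, -0.2, 0, 0, 0, 78, 0, 0, -0.4, 0, 0, 0, 78, 0, 0, -0.6, 0, 0, 0, 78, 0, 0, -0.7, 0, 0, 0, 78, 0, 0, -0.7, 0, 0, 0]'

```text
time: 43.05
tool_pos: [0.6345, -0.0689, 0.1329]
eef_rot: [-2.221, -2.222, -0.0]
ft_force: [0.5, -0.2, 1.2]
gripper_width: 0.915
grip_force: 0.0
```

Call:
move_arm --targets '[78, -0.3, 0, -0.4, 0, 0, 0, 78, -0.6, 0, 0, 0, 0, 0, 78, -0.8, 0, 0, 0, 0, 0, 78, -0.8, 0, 0, 0, 0, 0, 78, -0.8, 0, 0, 0, 0, 0]'

```text
time: 43.55
tool_pos: [0.6348, -0.2354, 0.1521]
eef_rot: [2.22, 2.222, 0.001]
ft_force: [0.6, 1.0, 0.0]
gripper_width: 0.918
grip_force: 0.0
```

Call:
move_arm --targets '[78, -0.6, 0, 0, 0, 0, 0, 78, -0.3, 0, 0, 0, 0, 0, 78, 0, 0, 0, 0, 0, 0, 78, 0, 0, 0, 0, 0, 0, 78, 0, 0, 0, 0, 0, 0]'

```text
time: 44.05
tool_pos: [0.6355, -0.2759, 0.1515]
eef_rot: [-2.217, -2.225, -0.002]
ft_force: [1.7, 0.0, -0.2]
gripper_width: 0.908
grip_force: 0.0
```

```bash
python3 -c "
from h import *
s=observe();print(s['tool_pos'],s['time'])
for n in('top','side'):
    T=snap(n,n+'F.png');w=cloud(T)
    for k,p,r,lo in(('saucer',(.6355,-.069),.06,.006),('glass',(.6355,-.069),.035,.06),('ashtray',(.618,.138),.055,.024),('pot',(.6268,.0345),.045,.03),('red',(.4625,.2975),.03,.06),('yellow',(.466,.162),.03,.006),('brass',(.5194,-.301),.017,.016),('silver',(.519,-.336),.017,.016)):
        q=w[(np.hypot(w[...,0]-p[0],w[...,1]-p[1])<r)&(w[...,2]>lo)]
        if len(q)>5: a=cv2.minAreaRect(q[:,:2].astype(np.float32));print(n,k,np.round(a[0],4),np.round(a[1],3),round(a[2],1),q[:,2].max())
im=cv2.imread('pics/topF.png')[120:360,80:530];cv2.imwrite('pics/topFc.png',cv2.resize(im,None,fx=1.7,fy=1.7))"
```

```text
[ 0.63546231 -0.27593896  0.15145283] 44.05
top saucer [ 0.6354 -0.0692] [0.098 0.098] 21.5 0.08270033040356517
top glass [ 0.6354 -0.067 ] [0.045 0.046] 55.4 0.08270033040356517
top ashtray [0.6179 0.1384] [0.088 0.089] 55.5 0.03154501036898327
top pot [0.6274 0.0341] [0.053 0.053] 52.7 0.06362546958191606
top red [0.4632 0.2972] [0.039 0.027] 86.3 0.068148377104439
top yellow [0.4676 0.1627] [0.027 0.038] 27.5 0.014730705846488279
top brass [ 0.5201 -0.3004] [0.02 0.02] 3.6 0.023027638149441865
top silver [ 0.5195 -0.3358] [0.021 0.02 ] 88.6 0.023545375011835956
side saucer [ 0.626  -0.0686] [0.092 0.081] 84.0 0.08448424236985574
side glass [ 0.635  -0.0679] [0.046 0.044] 74.5 0.08448424236985574
side ashtray [0.6178 0.1376] [0.089 0.091] 13.5 0.03561050413699962
side pot [0.6268 0.0313] [0.052 0.05 ] 23.7 0.06821225370965511
side red [0.4617 0.2966] [0.042 0.026] 83.6 0.06893017423617509
side yellow [0.4664 0.1622] [0.028 0.042] 27.4 0.018449768214369833
side brass [ 0.5196 -0.3012] [0.034 0.033] 38.0 0.6315102911293513
side silver [ 0.519  -0.3367] [0.021 0.02 ] 89.3 0.023749187303295227
```

View pics/topFc.png

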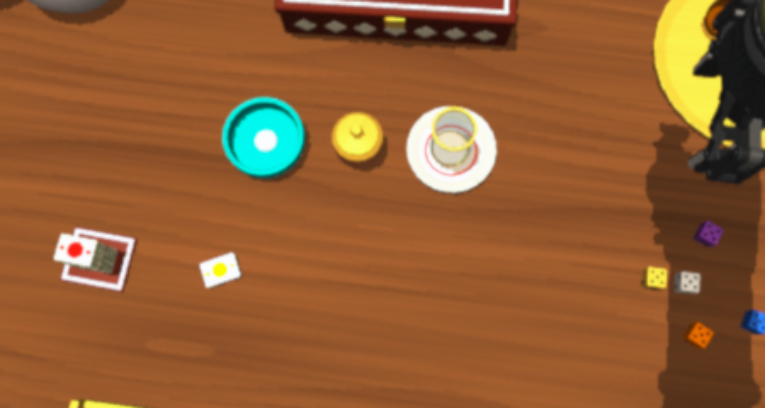

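The picture shows everything in place: the glass is upright in the saucer near (452,140), the pot midway near (357,137), the red tile on the pile near (75,250), and the dice side by side near (672,280). The gripper is clear, so I'm handing in.

```bash
python3 -c "
from rig import sign_off
print(sign_off())"
```

```text
the job is handed in; nothing more can be done
None
```

The table is set as asked and handed in after about 44 s of robot time: both tiles on the pile, brass die about 15 mm to the left of the silver one, pot midway between saucer and ashtray, glass upright in the saucer; final camera checks put each within about 2 mm of its mark, but the sign-off gave no verdict.

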